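Gather press ingots in the pick-out corner of a sorting pan

TASK

Pick up the small open-mouthed tray by its upright grip, tip its three press ingots into the sorting pan to join the two already there, and stand the tray back upright on the bench. Then lift the pan clear of the bench by its carrying bar and tilt it towards its cut-down corner until all five ingots have slid together into that corner, and finish while still holding the pan up, tilted and still, so that they can be counted. Do not disturb the two jaw models.

Things in the scene. Friction and masses are not known exactly. Their poses are not given: they have to be found in the camera images.
- pan: Loose open dark metal sorting pan, 160 mm (x) by 120 mm (y), 0.3 kg. Origin: centre of underside, z up. Floor and walls 4 mm thick; walls 40 mm high, but at the corner at -x, -y cut down to 22 mm over 36 mm each way. Slippery inside: ingots start to slide at about 0.2 rad of tilt. A carrying bar crosses above the middle along y, on a 22 mm wide upright outside each long side.
- pan_bar (a point): Grip point in the middle of the pan's carrying bar, 95 mm above the pan's underside; axes as the pan's. The bar is 14 mm thick along x, 18 mm high, 120 mm clear length along y between the uprights; take it from above with the fingers on its two x faces.
- pan_corner (a point): Inner floor corner of the pan's cut-down corner, at x -76, y -56, z +4 mm of the pan's origin; axes as the pan's. With the pan tilted straight towards it (x and y sides lowered equally) by 0.5 to 0.7 rad, ingots slide along both walls down into it and stay below the low walls.
- tray: Loose small dark metal tipping tray, 90 mm (x) by 60 mm (y), 0.12 kg. Origin: centre of underside, z up. Floor 3 mm thick, walls 22 mm high at both sides and the back (-x); the front (+x) is an open mouth without a lip. Starts with three ingots on its slippery floor: carry it level; they start to slide at about 0.2 rad, 0.5 to 0.6 rad empties it.
- tray_grip (a point): Grip point on the tray's upright grip, 62 mm above its underside and 32 mm behind (-x of) its origin; axes as the tray's. The grip is a flat post 12 mm thick along y, 24 mm wide along x, its top 80 mm above the underside; take it from above with the fingers on its two y faces.
- tray_mouth (a point): Middle of the tray's open front edge, on its floor, 45 mm ahead (+x) of the origin and 3 mm above the underside; axes as the tray's.
- ingot1: Press ingot: loose white ceramic disc, 16 mm across and 10 mm high, 12 g; origin at its centre, z along the disc's axis. Starts lying flat in the tray.
- ingot2: Press ingot: loose white ceramic disc, 16 mm across and 10 mm high, 12 g; origin at its centre, z along the disc's axis. Starts lying flat in the tray.
- ingot3: Press ingot: loose white ceramic disc, 16 mm across and 10 mm high, 12 g; origin at its centre, z along the disc's axis. Starts lying flat in the tray.
- ingot4: Press ingot: loose white ceramic disc, 16 mm across and 10 mm high, 12 g; origin at its centre, z along the disc's axis. Starts lying flat in the pan.
- ingot5: Press ingot: loose white ceramic disc, 16 mm across and 10 mm high, 12 g; origin at its centre, z along the disc's axis. Starts lying flat in the pan.
- jaw_model1: Bystander: loose white plaster jaw model, 75x67x32 mm, at the left of the work. Origin: centre of its underside.
- jaw_model2: Bystander: loose tan plaster jaw model, 75x67x32 mm, behind the work. Origin: centre of its underside.
Things that resemble listed ones, but are neither listed nor needed, are in the scene too. Leave any blue or orange look-alike of the tray alone.

How it is judged:
By the outcome, as a careful person would: the job done as asked, in the order asked, and still so for the second after the job is handed in, while the arm keeps its last pose, push and grip.
It also fails if it takes over 72 s, if anything falls off the work surface, if the arm or the gripper's body presses on something with over 40 N, if the wrist force passes 120 N, or if a joint passes its speed limit or range.

ROBOT

A 7-joint arm with a two-finger parallel gripper is mounted at the origin on a cart in front of the work surface, level with it; the furniture and walls round the work are solid. World frame = base frame: x ahead of the robot, y to its left, z up, the work surface at z = 0. Lengths are in m, angles in rad, forces in N, time in s.
With the tool pointing down it reaches from about 0.425 to 0.925 m from the base axis. Payload 6.8 kg.
Tool frame: the origin (TCP) lies between the finger pads; the fingertips stand 17 mm ahead of it and the grasp point (between the pads) lies 2 mm behind it; z points along the fingers, y is the direction in which the jaws open and shut (so a half turn about z gives the same grasp; the last joint's range is limited). The gripper opens to 88 mm and grips with 3 to 60 N. Pads are 20 mm wide; open, the fingers measure 115 mm over their backs; the gripper's body (75 mm by 178 mm) begins 61 mm behind the grasp point.
Start: joints at [1.08, 0.477, 0.022, 1.555, -0.011, 1.109, -0.083], TCP at [0.252, -0.626, 0.24] pointing down, gripper open.
Joint ranges: [-2.96, 2.96], [-0.34, 2.1], [-1.41, 1.46], [0.24, 2.44], [-1.37, 4.51], [0.17, 1.92], [-2.96, 2.96]. Speed limits (rad/s): [2.39, 2.39, 3.14, 3.14, 3.14, 3.14, 3.14].

INTERFACE

Orientations are given as a unit quaternion [w, x, y, z].
In Python, from station import robot gives the robot as it stands.
- The arm moves only by the tool apply_moves, never from a script. Its argument "steps" is one flat list of numbers, 5 for each row, row after row: the shift along the world's x, y, z in cm, then the turn about the world's z in rad, then the finger opening in cm, from 0 to 8.78. In form: [x, y, z, turn, grip, x, y, z, turn, grip, ...]. A call has 1 to 5 rows; each row is the pose to reach, as a shift and turn from the pose commanded when the call began; what a row does not reach only later rows make up. A row lasts 1/8 s, in which the tool goes at most 62.5 mm and 10.7 degrees, less where a joint would pass 70% of its speed; a pose out of reach is approached as far as the arm can. A call with a gripper value outside its range is refused whole. The fingers move at their own pace and stop on an object; "grip_force" is the grip in N (left out, the last holds). Time passes only in rows, so rows that repeat a pose let the fingers close. It gives the time, the measured TCP pose, the force and the opening at its end, in the units of the state.
- robot.observe(): the state, without advancing time (a new reading comes with each control period).
- robot.capture(name): name is "scene" or "top" or "wrist"; returns a dict with "img" (384x512x3 uint8, blue, green, red), "fx", "fy", "cx", "cy" (pixels), "extrinsics" (4x4, takes a point from world to camera coordinates). Camera axes: x right, y down, z forward; pixel columns grow to the right and rows downward; lengths in m; the calibration is good to about 2 mm. A picture is of the moment at which its call begins. There is no depth.
- robot.close_job(): hands the job in, once; it reports no verdict.
The state is a dict: "clock": time; "q": joint angles; "dq": joint speeds; "effort": joint torques, N m; "tool_pos": TCP position; "tool_rot": TCP orientation; "ft_force": force on the tool from outside, world axes, zero at the start; "moment": the same for the moment, N m; "grip_width": finger opening in m.
Only numpy, scipy, OpenCV 4.12 (cv2) and the standard library are available. Lean on these libraries where they do the work, as an engineer would, in place of code of your own. Each camera call takes 0.05 s, during which the arm holds its last target.

## Working session

There is one attempt and no reset: what is moved stays moved. The work goes in short steps, Python scripts to look and compute and a tool call to move; the robot and the scene stay as the last step left them, time stands still between calls to the robot, and variables do not carry over. Pictures are saved under pics/ and viewed, and the job is handed in when it is done.

Besides the shell and the picture viewer there is one more tool, called after "Request:" by a JSON object that holds its "fn" and its "kwargs". apply_moves: Moves the arm, as the interface text tells. Its arguments: {"type":"object","properties":{"steps":{"type":"array"},"grip_force":{"type":"number"}},"required":["steps"]}

```bash
ls -la; mkdir -p pics; cat > h.py <<'E'
import numpy as np, cv2
from station import robot
def cap(n,f):
    c=robot.capture(n); cv2.imwrite('pics/'+f+'.png',c['img'])
    np.savez('pics/'+f+'.npz',**{k:c[k] for k in c}); return c
def load(f): return dict(np.load('pics/'+f+'.npz'))
def p2w(c,u,v,z):
    E=np.array(c['extrinsics']);R,t=E[:3,:3],E[:3,3]
    d=R.T@np.array([(u-c['cx'])/c['fx'],(v-c['cy'])/c['fy'],1]);o=-R.T@t
    return o+d*(z-o[2])/d[2]
def w2p(c,p):
    E=np.array(c['extrinsics']);q=E[:3,:3]@np.array(p)+E[:3,3]
    return np.array([c['fx']*q[0]/q[2]+c['cx'],c['fy']*q[1]/q[2]+c['cy']])
def crop(f,u0,v0,u1,v1,s,out):
    i=cv2.imread('pics/'+f+'.png')[v0:v1,u0:u1]
    cv2.imwrite('pics/'+out+'.png',cv2.resize(i,None,fx=s,fy=s,interpolation=cv2.INTER_CUBIC))
E
python3 - <<'E'
from h import *
for n in('scene','top','wrist'):
    c=cap(n,n+'0'); E=c['extrinsics'];print(n,c['fx'],c['cx'],c['cy'],(-E[:3,:3].T@E[:3,3]).round(3))
s=robot.observe();print(s)
E
```

```text
total 12
drwxr-xr-x  3 agent agent 4096 Dec  7 01:32 .
drwxr-xr-x 23 root  root  4096 Dec  7 01:32 ..
drwxr-xr-x  2 agent agent 4096 Dec  7 01:32 pics
scene 461.2334199061599 259.05627574129613 196.59024836353854 [-1.000e-03  7.030e-01  1.044e+00]
top 364.75203611553565 254.802466865243 192.91907953914946 [0.47  0.035 1.067]
wrist 337.1334568441826 252.72981569300757 192.40127761001693 [ 0.329 -0.595  0.385]
{'clock': 0.15, 'q': array([ 1.07991737,  0.47763143,  0.02235407,  1.55617012, -0.01147517,
        1.10931281, -0.08306131]), 'dq': array([ 0.00069595, -0.00155315, -0.0011059 , -0.00435141, -0.00143632,
        0.0009869 ,  0.00162624]), 'effort': array([ 2.49881363e-03, -5.83287334e+01,  1.53673444e+00, -2.72878486e+01,
       -5.41505241e-02,  1.44257111e-02,  1.02107344e-04]), 'tool_pos': array([ 0.25194003, -0.62576241,  0.23891389]), 'tool_rot': array([-6.69599975e-04,  9.81734781e-01,  1.90253344e-01, -1.92376487e-04]), 'ft_force': array([-0.71787417,  0.12505373, -0.14907512]), 'moment': array([-0.03196096,  0.02571368,  0.05069486]), 'grip_width': 0.08807840592605141}
```

View pics/scene0.png

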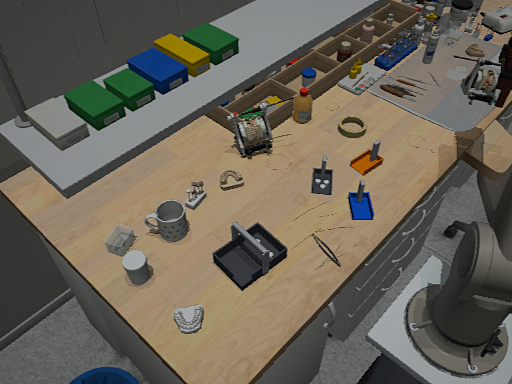

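View pics/top0.png

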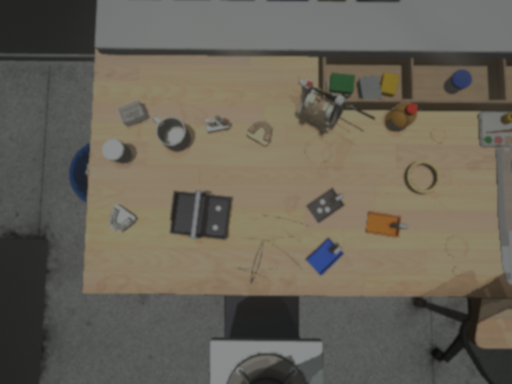

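View pics/wrist0.png

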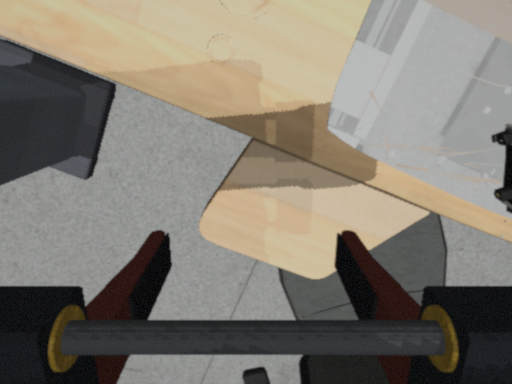

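```bash
python3 - <<'E'
from h import *
crop('top0',160,180,245,250,9,'tp');crop('top0',295,180,355,280,6,'tt');crop('scene0',200,140,400,300,4,'ts')
E
```

```text
(no output)
```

View pics/tp.png

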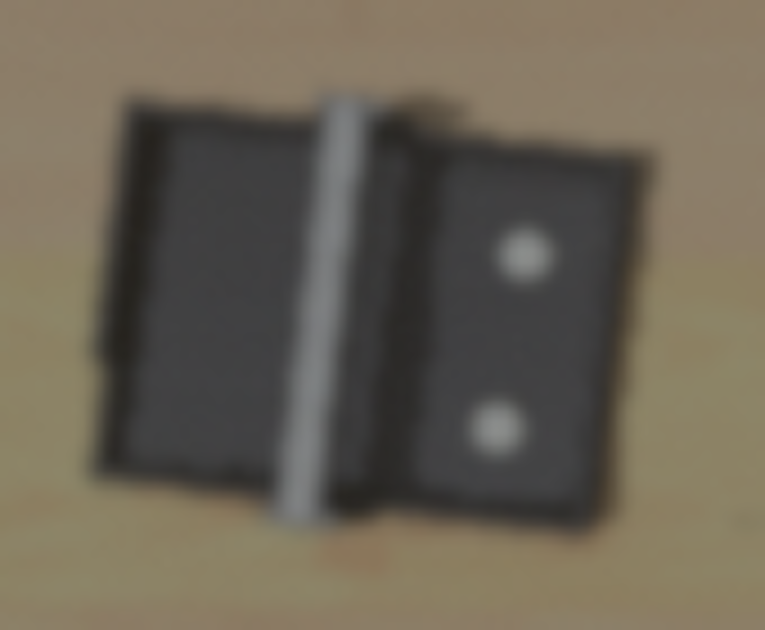

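View pics/tt.png

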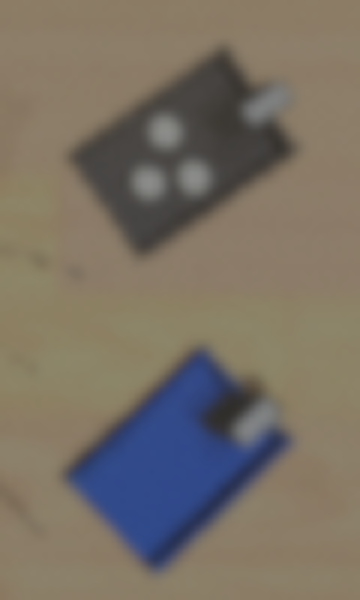

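View pics/ts.png

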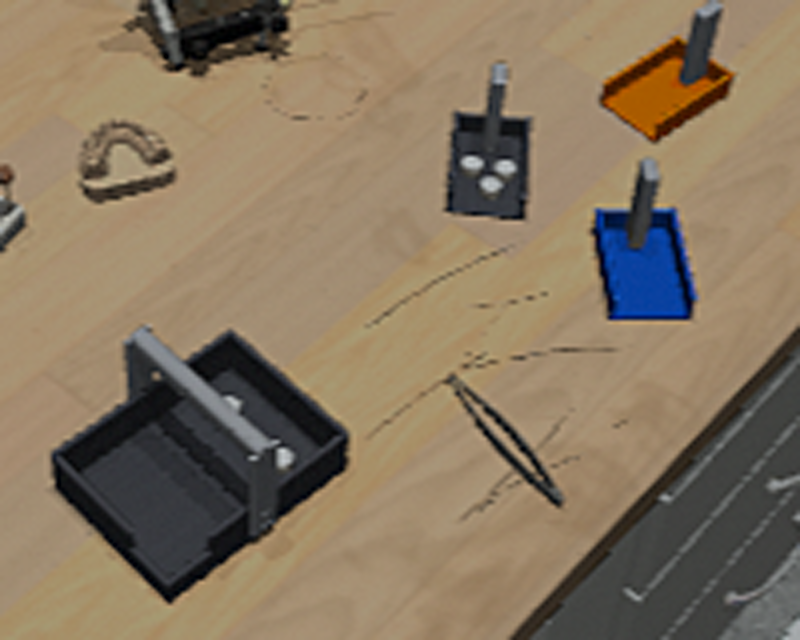

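```bash
python3 - <<'E'
from h import *
c=load('top0');print(np.array(c['extrinsics']).round(3))
P=[(174.4,191.1,.04),(232.2,196.9,.04),(226.1,238.3,.04),(170.6,232.8,.022),(198.3,190.6,.104),(193.3,237.8,.104)]
w=[p2w(c,*p)for p in P]
for x in w:print(x.round(4))
print('pan c',((w[0]+w[2])/2).round(4),((w[1]+w[3])/2).round(4),'bar c',((w[4]+w[5])/2).round(4))
for a,b in((0,1),(2,3),(1,2),(3,0),(4,5)):
    d=(w[b]-w[a])[:2];print(np.hypot(*d).round(4),np.arctan2(d[1],d[0]).round(3))
T=[(332.5,187.5,.022),(344.7,205,.022),(318.3,222.5,.022),(306.7,205.8,.022),(339.5,197.2,.08)]
w=[p2w(c,*p)for p in T]
print('tray');
for x in w:print(x.round(4))
for a,b in((0,1),(1,2),(2,3),(0,3)):
    d=(w[b]-w[a])[:2];print(np.hypot(*d).round(4),np.arctan2(d[1],d[0]).round(3))
print('c',(sum(w[:4])/4).round(4))
for n,p in(('jaw1',(122,217)),('jaw2',(260,132)),('blue',(325,255)),('orange',(382,223))):print(n,p2w(c,*p,.02).round(3))
E
```

```text
[[ 1.000e-02 -1.000e+00 -0.000e+00  3.100e-02]
 [-9.960e-01 -1.000e-02 -9.200e-02  5.670e-01]
 [ 9.200e-02  1.000e-03 -9.960e-01  1.019e+00]
 [ 0.000e+00  0.000e+00  0.000e+00  1.000e+00]]
[0.5685 0.2639 0.04  ]
[0.5537 0.1001 0.04  ]
[0.4374 0.1153 0.04  ]
[0.4508 0.2752 0.022 ]
[0.5644 0.1863 0.104 ]
[0.4399 0.1964 0.104 ]
pan c [0.5029 0.1896 0.04  ] [0.5022 0.1876 0.031 ] bar c [0.5021 0.1914 0.104 ]
0.1645 -1.661
0.1604 1.487
0.1173 3.011
0.1183 -0.095
0.1249 3.061
tray
[ 0.5852 -0.1874  0.022 ]
[ 0.535  -0.2219  0.022 ]
[ 0.4842 -0.1459  0.022 ]
[ 0.5316 -0.1129  0.022 ]
[ 0.5525 -0.1938  0.08  ]
0.0609 -2.539
0.0915 2.16
0.0578 0.608
0.0918 2.194
c [ 0.534 -0.167  0.022]
jaw1 [0.494 0.416 0.02 ]
jaw2 [0.747 0.023 0.02 ]
blue [ 0.392 -0.165  0.02 ]
orange [ 0.485 -0.329  0.02 ]
```

Request:
{"fn": "apply_moves", "kwargs": {"steps": [3,4,4,0,8.7,7,9,8,0,8.7,11,14,12,0.15,8.7,15,19,16,0.3,8.7,17,24,20,0.45,8.7], "grip_force": 30}}

```text
clock: 0.78
tool_pos: [0.406, -0.4161, 0.4147]
tool_rot: [-0.0, 0.913, 0.407, -0.0]
ft_force: [0.5, -0.2, -0.8]
grip_width: 0.0867
```

```bash
python3 - <<'E'
from h import *
s=robot.observe();print(s['clock'],s['q'].round(4),s['tool_pos'].round(4),s['tool_rot'].round(4))
E
```

```text
0.775 [ 0.8084  0.2171 -0.1447  1.5299  0.0314  1.3976 -0.0707] [ 0.406  -0.4161  0.4147] [-4.000e-04  9.134e-01  4.071e-01 -1.000e-04]
```

Request:
{"fn": "apply_moves", "kwargs": {"steps": [0,0,6,0,8.7,0,0,12,0,8.7,0,0,18,0,8.7,0,0,24,0,8.7,0,0,30,0,8.7]}}

```text
clock: 1.4
tool_pos: [0.4033, -0.4157, 0.6731]
tool_rot: [0.017, 0.914, 0.405, 0.006]
ft_force: [0.5, 0.4, -2.1]
grip_width: 0.0867
```

```bash
python3 - <<'E'
from h import *
s=robot.observe();print(s['clock'],s['q'].round(4),s['tool_pos'].round(4),s['tool_rot'].round(4))
E
```

```text
1.4 [ 0.4321  0.2362  0.3791  0.97   -0.091   1.9147  0.0301] [ 0.4033 -0.4157  0.6731] [0.0168 0.9143 0.4046 0.0056]
```

Request:
{"fn": "apply_moves", "kwargs": {"steps": [0,0,6,0,8.7,0,0,12,0,8.7,0,0,18,0,8.7,0,0,24,0,8.7,0,0,30,0,8.7]}}

```text
clock: 2.02
tool_pos: [0.3834, -0.3949, 0.716]
tool_rot: [0.052, 0.913, 0.404, 0.019]
ft_force: [-0.4, -0.2, -0.2]
grip_width: 0.0869
```

```bash
cat >> h.py <<'E'
from scipy.spatial.transform import Rotation as Ro
def st():
    s=robot.observe();w,x,y,z=s['tool_rot'];R=Ro.from_quat([x,y,z,w]).as_matrix()
    p=s['tool_pos']
    print(round(s['clock'],2),'q',s['q'].round(3),'p',p.round(4),'zax',R[:,2].round(3),'yang',np.arctan2(R[1,1],R[0,1]).round(3),'tilt',np.arccos(-R[2,2]).round(3),'F',s['ft_force'].round(1),'M',s['moment'].round(2),'w',round(s['grip_width'],4))
    return s,R
E
python3 -c "
from h import *
st()"
```

```text
2.02 q [ 0.148  0.173  0.718  0.98  -0.127  1.916  0.064] p [ 0.3834 -0.3949  0.716 ] zax [ 0.078 -0.08  -0.994] yang -0.738 tilt 0.112 F [-0.4 -0.2 -0.2] M [ 0.04  0.01 -0.03] w 0.0869
```

Request:
{"fn": "apply_moves", "kwargs": {"steps": [0,0,6,0,8.7,0,0,12,0,8.7,0,0,18,0,8.7,0,0,24,0,8.7,0,0,30,0,8.7]}}

```text
clock: 2.65
tool_pos: [0.3709, -0.3823, 0.7566]
tool_rot: [0.09, 0.91, 0.403, 0.034]
ft_force: [-0.1, -0.1, -0.7]
grip_width: 0.087
```

```bash
python3 -c "
from h import *
st()"
```

```text
2.65 q [ 0.012  0.119  0.827  0.951 -0.099  1.916  0.046] p [ 0.3709 -0.3823  0.7566] zax [ 0.134 -0.136 -0.982] yang -0.737 tilt 0.192 F [-0.1 -0.1 -0.7] M [0.12 0.1  0.01] w 0.087
```

Request:
{"fn": "apply_moves", "kwargs": {"steps": [0,0,0,0,8.7,0,0,0,0,8.7,0,0,0,0,8.7]}}

```text
clock: 3.02
tool_pos: [0.371, -0.3825, 0.7568]
tool_rot: [0.09, 0.91, 0.403, 0.034]
ft_force: [-0.0, 0.5, -0.1]
grip_width: 0.087
```

```bash
python3 -c "
from h import *
st()"
```

```text
3.02 q [ 0.015  0.119  0.824  0.95  -0.099  1.916  0.046] p [ 0.371  -0.3825  0.7568] zax [ 0.134 -0.136 -0.982] yang -0.737 tilt 0.192 F [-0.   0.5 -0.1] M [0.1  0.1  0.01] w 0.087
```

Request:
{"fn": "apply_moves", "kwargs": {"steps": [0,0,-6,0,8.7,0,0,-12,0,8.7,0,0,-18,0,8.7,0,0,-24,0,8.7,0,0,-30,0,8.7]}}

```text
clock: 3.65
tool_pos: [0.3705, -0.3822, 0.4551]
tool_rot: [0.09, 0.91, 0.403, 0.034]
ft_force: [-0.4, -0.7, 0.1]
grip_width: 0.087
```

```bash
python3 -c "
from h import *
st()"
```

```text
3.65 q [-0.109 -0.062  0.754  1.74   0.073  1.256 -0.106] p [ 0.3705 -0.3822  0.4551] zax [ 0.135 -0.136 -0.981] yang -0.737 tilt 0.193 F [-0.4 -0.7  0.1] M [0.08 0.04 0.05] w 0.087
```

```bash
cat > data.json <<'E'
[[[1.0799,0.4776,0.0224,1.5562,-0.0115,1.1093,-0.0831],[0.25194,-0.62576,0.23891],[-6.7e-4,0.98173,0.19025,-1.9e-4]],
[[0.8084,0.2171,-0.1447,1.5299,0.0314,1.3976,-0.0707],[0.406,-0.4161,0.4147],[-4e-4,0.9134,0.4071,-1e-4]],
[[0.4321,0.2362,0.3791,0.97,-0.091,1.9147,0.0301],[0.4033,-0.4157,0.6731],[0.0168,0.9143,0.4046,0.0056]]]
E
cat >> h.py <<'E'
import json
_st0=st
def st():
    s,R=_st0(); d=json.load(open('data.json'));d.append([s['q'].tolist(),s['tool_pos'].tolist(),s['tool_rot'].tolist()]);json.dump(d,open('data.json','w'));return s,R
E
python3 -c "
from h import *
st()
c=load('top0')
for v in (291,293): print(p2w(c,250,v,0).round(3))"
```

```text
3.65 q [-0.109 -0.062  0.754  1.74   0.073  1.256 -0.106] p [ 0.3705 -0.3822  0.4551] zax [ 0.135 -0.136 -0.981] yang -0.737 tilt 0.193 F [-0.4 -0.7  0.1] M [0.08 0.04 0.05] w 0.087
[0.287 0.047 0.   ]
[0.281 0.047 0.   ]
```

Request:
{"fn": "apply_moves", "kwargs": {"steps": [-3,3,-4,0,8.7,-6,6,-8,0,8.7,-9,9,-12,0,8.7,-13,13,-14,0,8.7,-17,17,-14,0,8.7]}}

```text
clock: 4.28
tool_pos: [0.2438, -0.2589, 0.3284]
tool_rot: [0.091, 0.909, 0.405, 0.039]
ft_force: [0.6, -0.9, 0.9]
grip_width: 0.087
```

```bash
python3 -c "
from h import *
st()"
```

```text
4.28 q [ 0.337 -0.329  0.209  2.232  0.124  1.039 -0.244] p [ 0.2438 -0.2589  0.3284] zax [ 0.145 -0.134 -0.98 ] yang -0.733 tilt 0.199 F [ 0.6 -0.9  0.9] M [ 0.08  0.1  -0.04] w 0.087
```

Request:
{"fn": "apply_moves", "kwargs": {"steps": [-4,4,0,0,8.7,-8,8,0,0,8.7,-12,12,0,0,8.7,-16,16,0,0,8.7,-20,20,0,0,8.7]}}

```text
clock: 4.9
tool_pos: [0.1913, -0.2017, 0.2748]
tool_rot: [0.033, 0.911, 0.401, 0.091]
ft_force: [-2.4, -2.5, 0.1]
grip_width: 0.0873
```

```bash
python3 -c "
from h import *
st()"
```

```text
4.9 q [ 1.012 -0.337 -0.191  2.37  -0.256  0.995  0.215] p [ 0.1913 -0.2017  0.2748] zax [ 0.192  0.013 -0.981] yang -0.75 tilt 0.194 F [-2.4 -2.5  0.1] M [-0.16  0.3   0.03] w 0.0873
```

```bash
cat > fit.py <<'E'
from h import *
from scipy.optimize import least_squares
D=json.load(open('data.json'))
Q=np.array([d[0] for d in D]);P=np.array([d[1] for d in D]);RR=[Ro.from_quat([d[2][1],d[2][2],d[2][3],d[2][0]]).as_matrix() for d in D]
AX=[None]*7
def fk(q,x,sg):
    # chain: R accumulates about local axes z,y,z,y,z,y,z with link offsets
    R=np.eye(3);p=np.zeros(3)
    off=x[:24].reshape(8,3)
    for i in range(7):
        p=p+R@off[i]
        a=np.array([0,0,sg[i]]) if i%2==0 else np.array([0,sg[i],0])
        R=R@Ro.from_rotvec(a*(q[i]+x[24+i])).as_matrix()
    p=p+R@off[7]
    return p,R
def res(x,sg,reg=1e-3):
    r=[]
    for q,p,R in zip(Q,P,RR):
        pp,R2=fk(q,x,sg)
        r+=list(pp-p);r+=list(0.3*Ro.from_matrix(R2.T@R).as_rotvec())
    r=np.array(r)
    o=x[:24].reshape(8,3)
    return np.concatenate([r,reg*o[:,:2].ravel(),reg*x[24:]])
E
python3 - <<'E'
from fit import *
import itertools
# orientation sign search first
best=[]
for sg in itertools.product([1,-1],repeat=7):
  for y0 in (0,np.pi):
    e=0
    x=np.zeros(31); x[30]=y0
    for q,R in zip(Q,RR):
        _,R2=fk(q,x,sg);e+=Ro.from_matrix(R2.T@R).magnitude()**2
    best.append((e,sg,y0))
best.sort();print(best[:8])
for e,sg,y0 in best[:4]:
    x=np.zeros(31);x[30]=y0;x[2]=.33;x[8]=.4;x[14]=.4;x[23]=.3
    s=least_squares(res,x,args=(sg,))
    m=len(Q)*6
    print(sg,y0,'rms',np.sqrt(np.mean(s.fun[:m]**2)),s.x[:24].reshape(8,3).round(3).tolist(),s.x[24:].round(3))
E
```

```text
[(0.8551011268078045, (1, 1, 1, 1, 1, 1, 1), 3.141592653589793), (1.0004390737364408, (1, -1, 1, -1, 1, -1, 1), 3.141592653589793), (1.0560722987448727, (1, 1, 1, 1, -1, 1, 1), 3.141592653589793), (1.0610476700610016, (1, 1, 1, 1, -1, 1, -1), 3.141592653589793), (1.1920312928132222, (1, -1, 1, -1, -1, -1, 1), 3.141592653589793), (1.1986687974610388, (1, -1, 1, -1, -1, -1, -1), 3.141592653589793), (1.2177303550923357, (1, 1, 1, 1, 1, 1, -1), 3.141592653589793), (1.302817085738435, (1, -1, 1, -1, 1, -1, -1), 3.141592653589793)]
(1, 1, 1, 1, 1, 1, 1) 3.141592653589793 rms 0.041732679605393785 [[0.888, -0.897, -0.004], [-1.038, 0.063, -0.334], [1.075, 0.063, 0.109], [-0.964, -0.037, 0.059], [0.506, -0.037, 0.481], [-0.695, 0.002, 0.006], [0.157, 0.002, -0.518], [0.201, -0.152, -0.167]] [-1.135 -0.16  -0.007  0.545  0.061 -0.407  2.024]
(1, -1, 1, -1, 1, -1, 1) 3.141592653589793 rms 0.04156129030883647 [[-2.431, 2.373, 11.871], [1.358, 1.983, 11.428], [1.663, 1.983, 3.428], [-0.786, -1.395, 3.059], [-2.414, -1.395, 0.989], [0.462, 2.458, 0.05], [4.947, 2.458, 13.529], [4.722, 1.095, 13.85]] [ 1.493 -0.204 -0.155  0.549  0.134 -0.345  4.473]
(1, 1, 1, 1, -1, 1, 1) 3.141592653589793 rms 0.04173267691970118 [[0.888, -0.897, 0.001], [-1.039, 0.063, -0.329], [1.075, 0.063, 2.683], [-0.964, -0.037, -2.513], [-0.512, -0.037, -3.639], [0.701, 0.001, 3.152], [0.159, 0.001, 0.456], [0.204, -0.15, -1.131]] [-1.136 -0.16  -0.006 -2.594  0.061  2.733  2.024]
(1, 1, 1, 1, -1, 1, -1) 3.141592653589793 rms 0.04025558848259193 [[0.538, -0.472, -0.54], [-0.838, 0.132, -0.87], [0.65, 0.132, 0.155], [-0.681, 0.396, -0.365], [-2.908, 0.396, 0.527], [2.532, -0.051, -0.241], [-1.557, -0.051, -1.428], [-1.229, -0.818, -0.754]] [-1.294  0.006  0.148  1.188  0.227 -1.209  4.132]
```

```bash
python3 - <<'E'
from fit import *
import itertools
def ro(y,sg):
    x=np.zeros(31);x[24:]=y; x[24]=y[0]
    return np.concatenate([np.concatenate([Ro.from_matrix(fk(q,x,sg)[1].T@R).as_rotvec() for q,R in zip(Q,RR)]),1e-3*y[1:6]])
out=[]
for sg in itertools.product([1,-1],repeat=7):
    if sg[1]<0: continue
    for y0 in (-2.3,0,1.57,3.1):
      for y6 in (0,1.57,3.14,-1.57):
        y=np.zeros(7);y[0]=y0;y[6]=y6
        s=least_squares(lambda v: ro(np.array([v[0],0,0,0,0,0,v[1]]),sg),[y0,y6])
        out.append((s.cost,sg,s.x.round(3).tolist()))
out.sort(key=lambda t:t[0])
for o in out[:30:3]:print(o)
E
```

```text
Still running in the background as job /tmp/bash_jobs.1000/133be4539eb4 (pid 904). You'll get a notice when it ends.
```

```bash
kill -- -$(cat /tmp/bash_jobs.1000/133be4539eb4/pid); cat > o.py <<'E'
from fit import *
import itertools
def rot(i,a):
    c,s,z,o=np.cos(a),np.sin(a),0*a,0*a+1
    M=[[c,-s,z],[s,c,z],[z,z,o]] if i%2==0 else [[c,z,s],[z,o,z],[-s,z,c]]
    return np.moveaxis(np.array(M),-1,0)
RA=np.array(RR)
out=[]
def inner(sg):
    M=np.tile(np.eye(3),(len(Q),1,1))
    for i in range(1,6): M=M@rot(i,sg[i]*Q[:,i])
    return M
for sg in itertools.product([1,-1],repeat=7):
    if sg[1]<0: continue
    M=inner(sg)
    for y0 in np.arange(-3.1,3.1,.4):
        A=rot(0,sg[0]*Q[:,0]+y0)@M@rot(0,sg[6]*Q[:,6])
        # best tool Rz: maximize trace(sum R^T A Rz)
        B=np.einsum('nji,njk->ik',RA,A)  # R^T A
        y6=np.arctan2(B[0,1]-B[1,0],B[0,0]+B[1,1])*1
        for y6 in (y6,-y6):
            E=A@rot(0,np.full(len(Q),y6))
            e=np.mean(3-np.einsum('nij,nij->n',RA,E))
            out.append((e.round(4),sg,round(y0,2),round(y6,2)))
out.sort(key=lambda t:t[0])
for o in out[:16]:print(o)
E
timeout 100 python3 o.py
```

```text
(np.float64(0.0002), (-1, 1, -1, 1, -1, 1, -1), np.float64(0.1), np.float64(1.67))
(np.float64(0.0017), (-1, 1, -1, 1, -1, 1, -1), np.float64(-0.3), np.float64(1.27))
(np.float64(0.0047), (-1, 1, -1, 1, -1, 1, -1), np.float64(0.5), np.float64(2.07))
(np.float64(0.009), (-1, 1, -1, 1, -1, 1, -1), np.float64(-0.7), np.float64(0.88))
(np.float64(0.0145), (-1, 1, -1, 1, -1, 1, -1), np.float64(0.9), np.float64(2.46))
(np.float64(0.0209), (-1, 1, -1, 1, -1, 1, -1), np.float64(-1.1), np.float64(0.48))
(np.float64(0.028), (-1, 1, -1, 1, -1, 1, -1), np.float64(1.3), np.float64(2.86))
(np.float64(0.0355), (-1, 1, -1, 1, -1, 1, -1), np.float64(-1.5), np.float64(0.08))
(np.float64(0.0431), (-1, 1, -1, 1, -1, 1, -1), np.float64(1.7), np.float64(-3.02))
(np.float64(0.0505), (-1, 1, -1, 1, -1, 1, -1), np.float64(-1.9), np.float64(-0.32))
(np.float64(0.0573), (-1, 1, -1, 1, -1, 1, -1), np.float64(2.1), np.float64(-2.62))
(np.float64(0.061), (-1, 1, -1, 1, -1, 1, -1), np.float64(-1.5), np.float64(-0.08))
(np.float64(0.0612), (-1, 1, -1, 1, 1, 1, -1), np.float64(-0.7), np.float64(0.88))
(np.float64(0.0614), (-1, 1, -1, 1, 1, 1, -1), np.float64(-0.3), np.float64(1.28))
(np.float64(0.0628), (-1, 1, -1, 1, 1, 1, -1), np.float64(-1.1), np.float64(0.48))
(np.float64(0.0634), (-1, 1, -1, 1, 1, 1, -1), np.float64(0.1), np.float64(1.68))
```

```bash
cat > kin.py <<'E'
from h import *
def rot1(i,a):
    c,s=np.cos(a),np.sin(a)
    return np.array([[c,-s,0],[s,c,0],[0,0,1]]) if i%2==0 else np.array([[c,0,s],[0,1,0],[-s,0,c]])
SG=np.array([-1,1,-1,1,-1,1,-1])
def chain(q):
    R=np.eye(3);L=[R]
    for i in range(7):
        R=R@rot1(i,SG[i]*q[i]);L.append(R)
    return L
def fitoff(reg=1e-4):
    D=json.load(open('data.json'));A=[];b=[]
    for q,p,_ in D:
        A.append(np.hstack(chain(q)));b.append(p)
    A=np.vstack(A+[np.eye(24)*reg]);b=np.concatenate([np.ravel(b),np.zeros(24)])
    x=np.linalg.lstsq(A,b,rcond=None)[0];return x.reshape(8,3),(A@x-b)[:-24]
TZ=rot1(0,np.pi/2)
E
python3 - <<'E'
from kin import *
for r in(1e-2,3e-3,1e-3,1e-4):
    o,e=fitoff(r);print(r,'rms',e.std(),abs(e).max());print(o.round(3).tolist())
D=json.load(open('data.json'))
for q,p,w in D:
    R=Ro.from_quat([w[1],w[2],w[3],w[0]]).as_matrix();print(Ro.from_matrix((chain(q)[7]@TZ).T@R).magnitude().round(4))
E
```

```text
0.01 rms 0.0002316049873105823 0.0005146072787478584
[[-0.004, -0.001, 0.129], [0.003, -0.018, 0.129], [-0.005, -0.018, 0.266], [0.007, -0.013, 0.266], [-0.025, -0.013, 0.237], [0.023, -0.002, 0.237], [-0.002, -0.002, 0.141], [0.004, 0.006, 0.141]]
0.003 rms 2.703569838527447e-05 5.325428477409577e-05
[[-0.0, -0.0, 0.142], [0.0, -0.016, 0.142], [-0.0, -0.016, 0.27], [0.001, -0.015, 0.27], [-0.003, -0.015, 0.236], [0.002, -0.0, 0.236], [-0.0, -0.0, 0.157], [-0.0, 0.001, 0.157]]
0.001 rms 8.666207424216981e-06 2.306859389067384e-05
[[-0.0, -0.0, 0.143], [-0.0, -0.015, 0.143], [0.0, -0.015, 0.271], [-0.0, -0.016, 0.271], [0.0, -0.016, 0.236], [-0.0, -0.0, 0.236], [0.0, -0.0, 0.159], [-0.001, 0.0, 0.159]]
0.0001 rms 8.155963634393666e-06 2.0113043634917283e-05
[[-0.0, -0.0, 0.143], [-0.0, -0.015, 0.143], [0.0, -0.015, 0.271], [-0.0, -0.016, 0.271], [0.0, -0.016, 0.236], [-0.0, -0.0, 0.236], [0.0, -0.0, 0.159], [-0.001, 0.0, 0.159]]Traceback (most recent call last):
  File "<stdin>", line 6, in <module>
AttributeError: 'float' object has no attribute 'round'
```

```bash
cat > sim.py <<'E'
from kin import *
from scipy.optimize import least_squares
OFF,_=fitoff(1e-3)
OFF=np.array([[0,0,.2855],[0,-.031,0],[0,0,.5415],[0,-.0315*0,0],[0,-.0315*0,.472],[0,0,0],[0,0,0],[0,0,.3175]]) if False else OFF
LO=np.array([-2.96,-.34,-1.41,.24,-1.37,.17,-2.96]);HI=np.array([2.96,2.1,1.46,2.44,4.51,1.92,2.96])
def fk(q):
    L=chain(q);return sum(L[i]@OFF[i] for i in range(8)),L[7]@TZ
def row(q,pt,Rt,w=1.0,reg=1e-3,m=0.004,cap=.0625):
    p,R=fk(q);d=pt-p;n=np.linalg.norm(d)
    if n>cap:pt=p+d*cap/n
    rv=Ro.from_matrix(Rt@R.T).as_rotvec();a=np.linalg.norm(rv)
    if a>.187: Rt=Ro.from_rotvec(rv*.187/a).as_matrix()@R
    def f(x):
        pp,RR=fk(x);return np.concatenate([pp-pt,np.sqrt(w)*Ro.from_matrix(Rt@RR.T).as_rotvec(),reg*(x-q)])
    lo,hi=LO+m,HI-m
    s=least_squares(f,np.clip(q,lo+1e-6,hi-1e-6),bounds=(lo,hi),xtol=1e-6,ftol=1e-6)
    dq=s.x-q; lim=.7*np.array([2.39,2.39,3.14,3.14,3.14,3.14,3.14])*.125
    k=min(1,(lim/np.maximum(abs(dq),1e-9)).min())
    return q+k*dq
def call(q,rows,**k):
    p0,R0=fk(q)
    for x,y,z,t in rows:
        q=row(q,p0+np.array([x,y,z])/100,Ro.from_rotvec([0,0,t]).as_matrix()@R0,**k)
    return q
def info(q):
    p,R=fk(q);return 'q',q.round(3).tolist(),'p',p.round(3).tolist(),'zax',R[:,2].round(3).tolist(),'yang',round(float(np.arctan2(R[1,1],R[0,1])),3)
E
cat > t1.py <<'E'
from sim import *
import sys
D=json.load(open('data.json'))
w=float(sys.argv[1]);reg=float(sys.argv[2])
print('w',w,reg)
up=[(0,0,6*i,0) for i in range(1,6)]
q=np.array(D[1][0])
for k in range(3): q=call(q,up,w=w,reg=reg);print(info(q))
q=np.array(D[3][0]);q=call(q,[(-3,3,-4,0),(-6,6,-8,0),(-9,9,-12,0),(-13,13,-14,0),(-17,17,-14,0)],w=w,reg=reg);print(info(q))
q=call(q,[(-4*i,4*i,0,0) for i in range(1,6)],w=w,reg=reg);print(info(q))
E
for a in "1 .001" "1 .1" "1 .3" ".1 .01" ".1 .1" "0.3 .1"; do timeout 200 python3 t1.py $a; done
```

```text
w 1.0 0.001
('q', [0.399, 0.234, 0.42, 0.999, -0.1, 1.913, 0.041], 'p', [0.401, -0.411, 0.663], 'zax', [0.009, -0.01, -1.0], 'yang', -0.733)
('q', [0.207, 0.172, 0.626, 1.041, -0.108, 1.916, 0.053], 'p', [0.38, -0.39, 0.684], 'zax', [0.029, -0.031, -0.999], 'yang', -0.733)
('q', [0.03, 0.123, 0.793, 1.066, -0.094, 1.916, 0.049], 'p', [0.365, -0.375, 0.701], 'zax', [0.05, -0.051, -0.997], 'yang', -0.732)
('q', [0.354, -0.325, 0.198, 2.235, 0.119, 1.03, -0.239], 'p', [0.244, -0.259, 0.327], 'zax', [0.147, -0.135, -0.98], 'yang', -0.735)
('q', [1.064, -0.336, -0.313, 2.367, -0.136, 0.912, 0.097], 'p', [0.196, -0.228, 0.273], 'zax', [0.138, -0.123, -0.983], 'yang', -0.735)
w 1.0 0.1
('q', [0.758, 0.226, -0.098, 0.983, 0.024, 1.916, -0.062], 'p', [0.398, -0.409, 0.663], 'zax', [0.013, -0.011, -1.0], 'yang', -0.732)
('q', [0.647, 0.16, 0.049, 1.019, -0.008, 1.916, -0.04], 'p', [0.378, -0.389, 0.684], 'zax', [0.035, -0.03, -0.999], 'yang', -0.732)
('q', [0.565, 0.114, 0.142, 1.038, -0.018, 1.916, -0.034], 'p', [0.364, -0.375, 0.701], 'zax', [0.058, -0.048, -0.997], 'yang', -0.733)
('q', [0.
[... 2296 characters left out ...]
, 'yang', -0.744)
w 0.3 0.1
('q', [0.763, 0.224, -0.106, 0.962, 0.026, 1.916, -0.063], 'p', [0.4, -0.41, 0.674], 'zax', [0.032, -0.026, -0.999], 'yang', -0.732)
('q', [0.667, 0.153, 0.024, 0.935, -0.003, 1.916, -0.044], 'p', [0.382, -0.393, 0.726], 'zax', [0.105, -0.088, -0.991], 'yang', -0.733)
('q', [0.596, 0.106, 0.106, 0.886, -0.012, 1.916, -0.039], 'p', [0.371, -0.382, 0.775], 'zax', [0.178, -0.149, -0.973], 'yang', -0.734)
('q', [0.148, -0.336, 0.32, 2.281, 0.19, 1.039, -0.365], 'p', [0.241, -0.244, 0.302], 'zax', [0.107, -0.12, -0.987], 'yang', -0.738)
('q', [0.619, -0.336, -0.161, 2.436, 0.002, 0.941, -0.277], 'p', [0.2, -0.173, 0.244], 'zax', [0.062, -0.091, -0.994], 'yang', -0.739)
```

```bash
for a in ".3 .001" ".3 .01" ".36 .001" ; do timeout 200 python3 t1.py $a; done; python3 -c "
import json
for d in json.load(open('data.json')):print(d)"
```

```text
w 0.3 0.001
('q', [0.4, 0.233, 0.42, 0.979, -0.1, 1.913, 0.039], 'p', [0.403, -0.413, 0.673], 'zax', [0.024, -0.025, -0.999], 'yang', -0.733)
('q', [0.193, 0.166, 0.65, 0.96, -0.112, 1.916, 0.052], 'p', [0.385, -0.395, 0.725], 'zax', [0.091, -0.093, -0.991], 'yang', -0.732)
('q', [0.008, 0.117, 0.831, 0.917, -0.101, 1.916, 0.048], 'p', [0.373, -0.382, 0.774], 'zax', [0.159, -0.16, -0.974], 'yang', -0.731)
('q', [0.354, -0.325, 0.198, 2.235, 0.119, 1.032, -0.239], 'p', [0.243, -0.259, 0.327], 'zax', [0.146, -0.134, -0.98], 'yang', -0.735)
('q', [1.071, -0.336, -0.31, 2.353, -0.138, 0.965, 0.106], 'p', [0.189, -0.222, 0.277], 'zax', [0.115, -0.094, -0.989], 'yang', -0.735)
w 0.3 0.01
('q', [0.529, 0.234, 0.23, 0.971, -0.053, 1.916, 0.001], 'p', [0.404, -0.414, 0.669], 'zax', [0.018, -0.02, -1.0], 'yang', -0.733)
('q', [0.201, 0.169, 0.641, 0.964, -0.111, 1.916, 0.052], 'p', [0.386, -0.395, 0.721], 'zax', [0.085, -0.088, -0.992], 'yang', -0.732)
('q', [0.017, 0.119, 0.82, 0.922, -0.1, 1.916, 0.048], 'p', [0.373, -0.383, 0.77], 'zax', [0.153, -0.155, -0.976], 'yang', -0.731)
('q', [0.354
[... 1496 characters left out ...]
872494434, 0.45513474786843], [0.09003248665758669, 0.9102521349223177, 0.40268641247517406, 0.03433446407748408]]
[[0.3367776772792123, -0.3286102902386863, 0.208807355106357, 2.232178825469325, 0.12396757987878221, 1.0392312710901153, -0.2440974603206685], [0.24380303211169643, -0.2589146044206987, 0.3284488065579988], [0.091111447777119, 0.9089779522810667, 0.4048600016323299, 0.03932131011482514]]
[[1.0115069197176942, -0.33728176375012975, -0.1913074478904701, 2.370467033592501, -0.2560256640930279, 0.9950289311019263, 0.21460944756039493], [0.1913271138254796, -0.2017496640608251, 0.27480661226209435], [0.032815789262585986, 0.9107911676404242, 0.4013552675879774, 0.09108524635005052]]
```

```bash
cat > t2.py <<'E'
from sim import *
D=json.load(open('data.json'));q=np.array(D[-1][0])
K=dict(w=.36,reg=.001)
q=call(q,[(3.4*i,-3.2*i,3.5*i,.18*i) for i in range(1,6)],**K);print(info(q))
q=call(q,[(0,0,4*i,.18*i) for i in range(1,6)],**K);print(info(q))
q=call(q,[(0,0,0,.18*i) for i in range(1,4)],**K);print(info(q))
for k in range(4):
    q=call(q,[(0,0,6*i,0) for i in range(1,6)],**K);print(info(q))
E
python3 t2.py
```

```text
('q', [0.912, 0.108, -0.143, 1.597, -0.177, 1.472, 0.949], 'p', [0.361, -0.362, 0.45], 'zax', [0.109, 0.159, -0.981], 'yang', 0.15)
('q', [0.654, 0.151, 0.083, 1.194, -0.12, 1.916, 1.76], 'p', [0.36, -0.355, 0.614], 'zax', [-0.022, 0.156, -0.988], 'yang', 1.051)
('q', [0.252, 0.155, 0.525, 1.234, -0.101, 1.916, 2.347], 'p', [0.359, -0.354, 0.604], 'zax', [-0.09, 0.114, -0.989], 'yang', 1.592)
('q', [0.044, 0.089, 0.713, 1.224, -0.086, 1.916, 2.326], 'p', [0.35, -0.341, 0.641], 'zax', [-0.033, 0.062, -0.998], 'yang', 1.595)
('q', [-0.105, 0.041, 0.822, 1.185, -0.061, 1.916, 2.29], 'p', [0.349, -0.334, 0.676], 'zax', [0.027, 0.013, -1.0], 'yang', 1.595)
('q', [0.148, 0.019, 0.52, 1.117, -0.04, 1.916, 2.246], 'p', [0.351, -0.331, 0.712], 'zax', [0.089, -0.035, -0.995], 'yang', 1.592)
('q', [0.333, 0.011, 0.311, 1.042, -0.032, 1.916, 2.223], 'p', [0.353, -0.327, 0.749], 'zax', [0.153, -0.082, -0.985], 'yang', 1.586)
```

Request:
{"fn": "apply_moves", "kwargs": {"steps": [3.4,-3.2,3.5,0.18,8.7,6.8,-6.4,7,0.36,8.7,10.2,-9.6,10.5,0.54,8.7,13.6,-12.8,14,0.72,8.7,17,-16,17.5,0.9,8.7]}}

```text
clock: 5.52
tool_pos: [0.3607, -0.3633, 0.4499]
tool_rot: [-0.016, 0.645, 0.758, 0.099]
ft_force: [1.2, -0.9, 0.2]
grip_width: 0.0874
```

```bash
python3 -c "
from h import *
st()"
```

```text
5.53 q [ 0.832  0.111 -0.048  1.594 -0.191  1.486  0.965] p [ 0.3607 -0.3633  0.4499] zax [ 0.104  0.171 -0.98 ] yang 0.151 tilt 0.201 F [ 1.2 -0.9  0.2] M [-0.2  -0.01  0.09] w 0.0874
```

Request:
{"fn": "apply_moves", "kwargs": {"steps": [0,0,2,0.18,8.7,0,0,4,0.36,8.7,0,0,6,0.54,8.7,0,0,8,0.72,8.7,0,0,10,0.9,8.7]}}

```text
clock: 6.15
tool_pos: [0.3597, -0.3623, 0.5493]
tool_rot: [-0.057, 0.251, 0.963, 0.083]
ft_force: [-0.3, -0.3, 0.3]
grip_width: 0.087
```

Request:
{"fn": "apply_moves", "kwargs": {"steps": [0,0,0,0.18,8.7,0,0,0,0.36,8.7,0,0,6,0.43,8.7,0,0,12,0.43,8.7,0,0,18,0.43,8.7]}}

```text
clock: 6.78
tool_pos: [0.3557, -0.3581, 0.5984]
tool_rot: [-0.057, 0.043, 0.996, 0.053]
ft_force: [0.4, -0.4, 0.1]
grip_width: 0.0869
```

```bash
python3 -c "
from h import *
st()"
```

```text
6.78 q [ 0.191  0.163  0.607  1.247 -0.098  1.915  2.258] p [ 0.3557 -0.3581  0.5984] zax [-0.108  0.111 -0.988] yang 1.479 tilt 0.155 F [ 0.4 -0.4  0.1] M [-0.03 -0.23 -0.04] w 0.0869
```

Request:
{"fn": "apply_moves", "kwargs": {"steps": [0,0,6,0,8.7,0,0,12,0,8.7,0,0,18,0,8.7,0,0,24,0,8.7,0,0,30,0,8.7]}}

```text
clock: 7.4
tool_pos: [0.3452, -0.3466, 0.6355]
tool_rot: [-0.027, 0.043, 0.998, 0.028]
ft_force: [-0.5, -0.0, 0.4]
grip_width: 0.0868
```

```bash
python3 -c "
from h import *
st()"
```

```text
7.4 q [-0.057  0.098  0.842  1.238 -0.082  1.915  2.246] p [ 0.3452 -0.3466  0.6355] zax [-0.052  0.058 -0.997] yang 1.483 tilt 0.078 F [-0.5 -0.   0.4] M [-0.07 -0.17 -0.  ] w 0.0868
```

Request:
{"fn": "apply_moves", "kwargs": {"steps": [0,0,6,0,8.7,0,0,12,0,8.7,0,0,18,0,8.7,0,0,24,0,8.7,0,0,30,0,8.7]}}

```text
clock: 8.02
tool_pos: [0.3441, -0.3439, 0.6706]
tool_rot: [0.002, 0.043, 0.999, 0.003]
ft_force: [-0.3, 0.0, 1.3]
grip_width: 0.0871
```

```bash
python3 -c "
from h import *
st()"
```

```text
8.03 q [-0.394  0.066  1.184  1.201 -0.073  1.915  2.249] p [ 0.3441 -0.3439  0.6706] zax [ 0.005  0.005 -1.   ] yang 1.485 tilt 0.007 F [-0.3  0.   1.3] M [-0.03 -0.18  0.01] w 0.0871
```

Request:
{"fn": "apply_moves", "kwargs": {"steps": [2.6,1.9,-5.2,-0.11,8.7,5.2,3.8,-10.4,-0.22,8.7,7.8,5.7,-15.6,-0.33,8.7,10.4,7.6,-20.8,-0.44,8.7,13,9.5,-26,-0.55,8.7]}}

```text
clock: 8.65
tool_pos: [0.4746, -0.2482, 0.4089]
tool_rot: [0.003, 0.314, 0.949, 0.002]
ft_force: [1.3, 1.2, 0.4]
grip_width: 0.0867
```

Request:
{"fn": "apply_moves", "kwargs": {"steps": [2.6,1.9,-5,-0.11,8.7,5.2,3.8,-10,-0.22,8.7,7.8,5.6,-15,-0.33,8.7,7.8,5.6,-18,-0.33,8.7]}}

```text
clock: 9.15
tool_pos: [0.5528, -0.1905, 0.2269]
tool_rot: [0.001, 0.463, 0.886, 0.0]
ft_force: [0.2, -0.4, 0.9]
grip_width: 0.0873
```

```bash
python3 -c "
from h import *
st();cap('wrist','w1');cap('top','top1')
crop('top1',280,160,360,240,7,'top1c')"
```

```text
9.15 q [-0.501  0.507  1.003  1.838 -0.487  1.064  1.297] p [ 0.5528 -0.1905  0.2269] zax [ 0.003 -0.001 -1.   ] yang 0.607 tilt 0.003 F [ 0.2 -0.4  0.9] M [-0.05 -0.11  0.05] w 0.0873
```

View pics/w1.png

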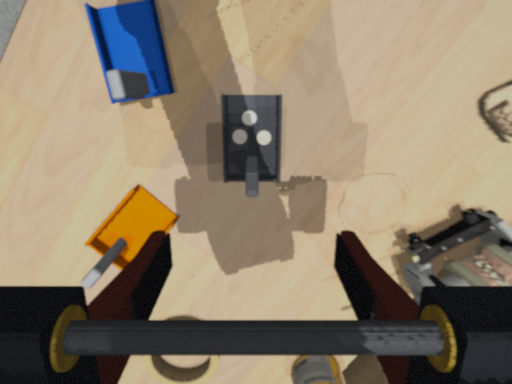

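```bash
python3 -c "
from h import *
crop('w1',205,80,305,205,5,'w1c')"
```

```text
(no output)
```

View pics/w1c.png

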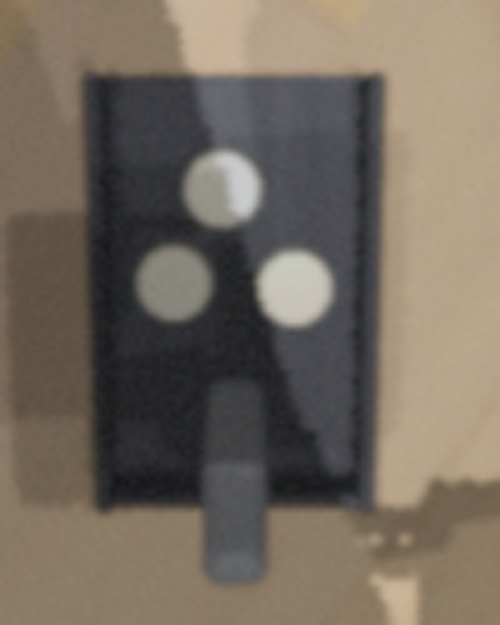

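```bash
python3 -c "
from h import *
c=load('w1')
w=[p2w(c,205+a/5,80+b/5,z) for a,b,z in((103,507,.022),(370,507,.022),(383,78,.022),(85,78,.022),(203,463,.08),(267,463,.08),(267,580,.08),(203,580,.08))]
for x in w:print(x.round(4))
for a,b in((0,1),(1,2),(3,2),(0,3),(4,5),(5,6)):
    d=(w[b]-w[a])[:2];print(np.hypot(*d).round(4),np.arctan2(d[1],d[0]).round(3))
print((sum(w[:4])/4).round(4),(sum(w[4:])/4).round(4))
E=c['extrinsics'];print(-E[:3,:3].T@E[:3,3])
"
```

```text
[ 0.5378 -0.2199  0.022 ]
[ 0.5852 -0.1871  0.022 ]
[ 0.5348 -0.1136  0.022 ]
[ 0.4859 -0.1476  0.022 ]
[ 0.5426 -0.1868  0.08  ]
[ 0.552  -0.1803  0.08  ]
[ 0.5646 -0.1983  0.08  ]
[ 0.555 -0.205  0.08 ]
0.0577 0.606
0.0891 2.172
0.0596 0.607
0.0891 2.193
0.0114 0.606
0.022 -0.959
[ 0.5359 -0.167   0.022 ] [ 0.5536 -0.1926  0.08  ]
[ 0.50502379 -0.12244106  0.37256569]
```

Request:
{"fn": "apply_moves", "kwargs": {"steps": [0.3,-0.5,-5,0,6,0.5,-0.9,-10,0,4,0.5,-0.9,-14,0,4,0.5,-0.9,-15.9,0,4,0.5,-0.9,-15.9,0,3], "grip_force": 40}}

```text
clock: 9.88
tool_pos: [0.557, -0.2024, 0.0721]
tool_rot: [0.003, 0.465, 0.885, 0.001]
ft_force: [-0.3, 0.9, 1.1]
grip_width: 0.0406
```

Request:
{"fn": "apply_moves", "kwargs": {"steps": [0,0,0,0,0.5,0,0,0,0,0.5,0,0,0,0,0.5,0,0,0,0,0.5]}}

```text
clock: 10.38
tool_pos: [0.5577, -0.202, 0.0728]
tool_rot: [0.004, 0.465, 0.886, 0.002]
ft_force: [0.7, 1.5, 7.1]
grip_width: 0.0116
```

```bash
python3 -c "
from h import *
st();cap('scene','s2');crop('s2',260,120,400,240,5,'s2c')"
```

```text
10.38 q [-0.329  0.698  0.8    1.929 -0.697  0.806  1.465] p [ 0.5577 -0.202   0.0728] zax [ 0.009 -0.001 -1.   ] yang 0.605 tilt 0.009 F [0.7 1.5 7.1] M [0.21 0.11 0.06] w 0.0116
```

View pics/s2c.png

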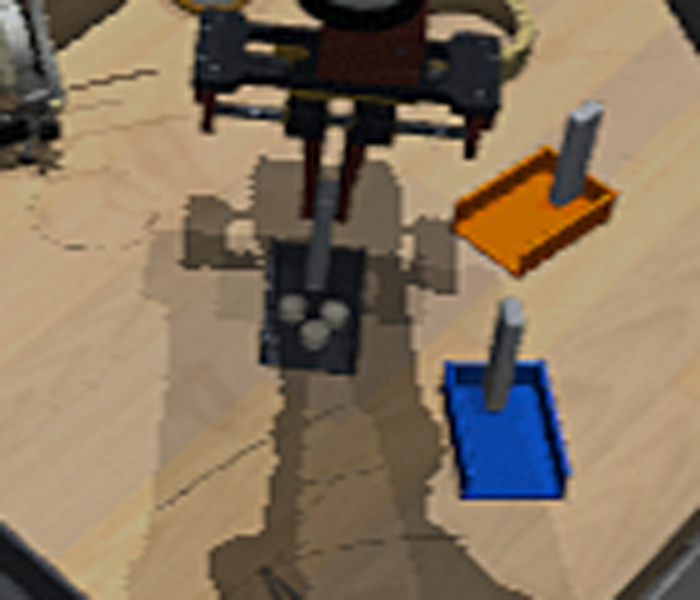

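Request:
{"fn": "apply_moves", "kwargs": {"steps": [0,0,1,0,0.5,0,0,3,0,0.5,0,0,6,0,0.5,0,0,9,0,0.5,0,0,11,0,0.5]}}

```text
clock: 11.05
tool_pos: [0.5573, -0.2024, 0.1841]
tool_rot: [0.004, 0.465, 0.885, 0.001]
ft_force: [0.2, 0.6, -2.1]
grip_width: 0.0119
```

```bash
python3 -c "
from h import *
st();cap('wrist','w3')"
```

```text
11.05 q [-0.435  0.564  0.949  1.863 -0.549  0.991  1.356] p [ 0.5573 -0.2024  0.1841] zax [ 0.009 -0.001 -1.   ] yang 0.604 tilt 0.009 F [ 0.2  0.6 -2.1] M [-0.02 -0.13 -0.01] w 0.0119
```

View pics/w3.png

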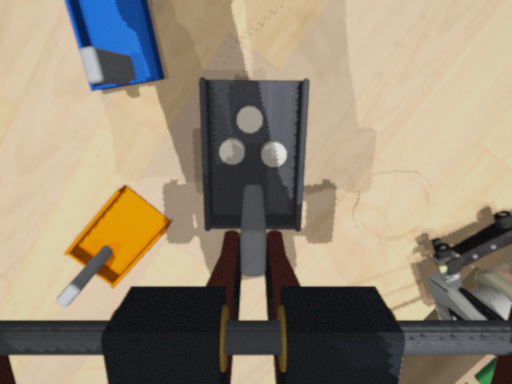

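Request:
{"fn": "apply_moves", "kwargs": {"steps": [-0.3,1.4,0.1,-0.035,0.5,-0.9,4,0.4,-0.1,0.5,-1.5,6.9,0.6,-0.17,0.5,-2.2,9.8,0.9,-0.24,0.5,-2.8,12.6,1.1,-0.31,0.5]}}

```text
clock: 11.72
tool_pos: [0.5283, -0.0749, 0.1926]
tool_rot: [0.003, 0.597, 0.802, 0.001]
ft_force: [1.0, -0.6, -1.1]
grip_width: 0.012
```

Request:
{"fn": "apply_moves", "kwargs": {"steps": [-0.6,2.9,0.3,-0.07,0.5,-1.3,5.8,0.5,-0.14,0.5,-1.9,8.7,0.8,-0.21,0.5,-2.6,11.6,1,-0.28,0.5,-3.2,14.2,1.2,-0.34,0.5]}}

```text
clock: 12.35
tool_pos: [0.4963, 0.0672, 0.2046]
tool_rot: [0.003, 0.724, 0.69, -0.0]
ft_force: [-0.3, -0.4, -1.5]
grip_width: 0.0117
```

Request:
{"fn": "apply_moves", "kwargs": {"steps": [-0.3,1.3,0.1,-0.03,0.5,-0.4,1.9,0.2,-0.043,0.5,-0.4,1.9,0.2,-0.043,0.5]}}

```text
clock: 12.72
tool_pos: [0.4929, 0.085, 0.2067]
tool_rot: [0.004, 0.737, 0.675, -0.0]
ft_force: [-0.0, 0.3, -1.3]
grip_width: 0.0116
```

```bash
python3 -c "
from h import *
st();cap('wrist','w4');cap('scene','s4');crop('s4',190,150,350,310,4,'s4c')"
```

```text
12.72 q [-1.275  0.559  1.339  2.054 -0.636  1.038  0.291] p [0.4929 0.085  0.2067] zax [ 0.005 -0.006 -1.   ] yang -0.088 tilt 0.007 F [-0.   0.3 -1.3] M [-0.11 -0.04 -0.03] w 0.0116
```

View pics/w4.png

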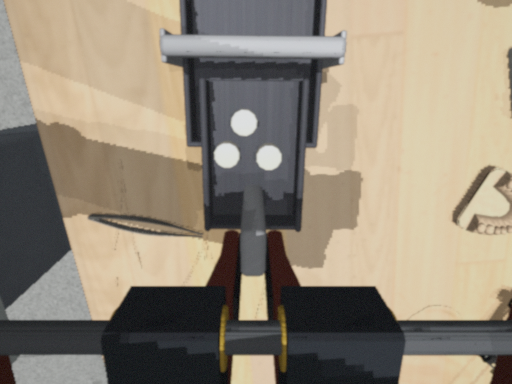

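View pics/s4c.png

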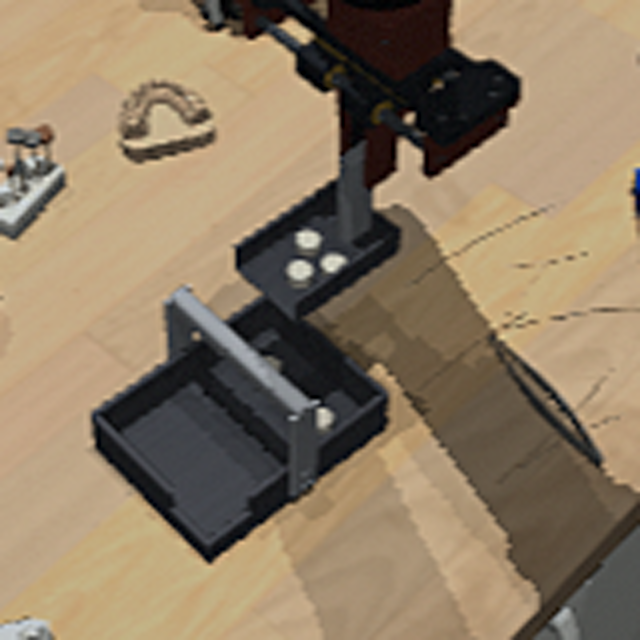

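Request:
{"fn": "apply_moves", "kwargs": {"steps": [0,0,-1,0,0.5,0,0,-2.5,0,0.5,0,0,-4,0,0.5,0,0,-5.2,0,0.5,0,0,-5.7,0,0.5]}}

```text
clock: 13.45
tool_pos: [0.4926, 0.0848, 0.1488]
tool_rot: [0.003, 0.738, 0.675, -0.001]
ft_force: [-1.5, 0.0, -1.3]
grip_width: 0.0115
```

Request:
{"fn": "apply_moves", "kwargs": {"steps": [0,0,0,0,0.5,0,0,0,0,0.5], "grip_force": 3}}

```text
clock: 13.7
tool_pos: [0.4933, 0.0849, 0.1501]
tool_rot: [0.004, 0.738, 0.675, 0.0]
ft_force: [0.0, 0.3, -0.7]
grip_width: 0.0118
```

```bash
python3 -c "
from h import *
st();cap('wrist','w5');cap('scene','s5');crop('s5',190,150,350,310,4,'s5c')"
```

```text
13.7 q [-1.185  0.615  1.215  2.104 -0.729  0.935  0.355] p [0.4933 0.0849 0.1501] zax [ 0.005 -0.005 -1.   ] yang -0.089 tilt 0.008 F [ 0.   0.3 -0.7] M [-0.08 -0.1   0.  ] w 0.0118
```

View pics/s5c.png

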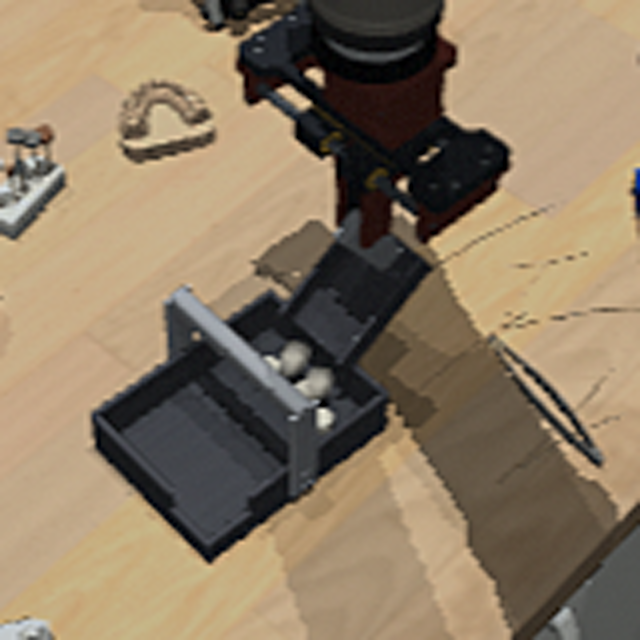

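View pics/w5.png

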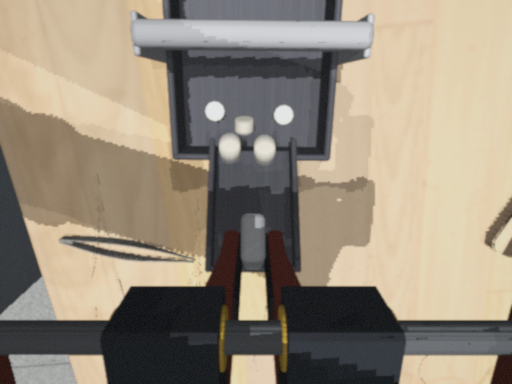

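Request:
{"fn": "apply_moves", "kwargs": {"steps": [0,0,0,0,0.5,0,0,0,0,0.5,0,0,0,0,0.5,0,0,0,0,0.5], "grip_force": 12}}

```text
clock: 14.3
tool_pos: [0.493, 0.0851, 0.1498]
tool_rot: [0.004, 0.738, 0.675, 0.0]
ft_force: [0.1, 0.9, -0.0]
grip_width: 0.0118
```

```bash
python3 -c "
from h import *
st();cap('wrist','w6');cap('scene','s6');crop('s6',190,150,350,310,4,'s6c')"
```

```text
14.3 q [-1.185  0.615  1.215  2.105 -0.729  0.935  0.355] p [0.493  0.0851 0.1498] zax [ 0.005 -0.005 -1.   ] yang -0.089 tilt 0.007 F [ 0.1  0.9 -0. ] M [ 0.02 -0.1  -0.01] w 0.0118
```

View pics/s6c.png

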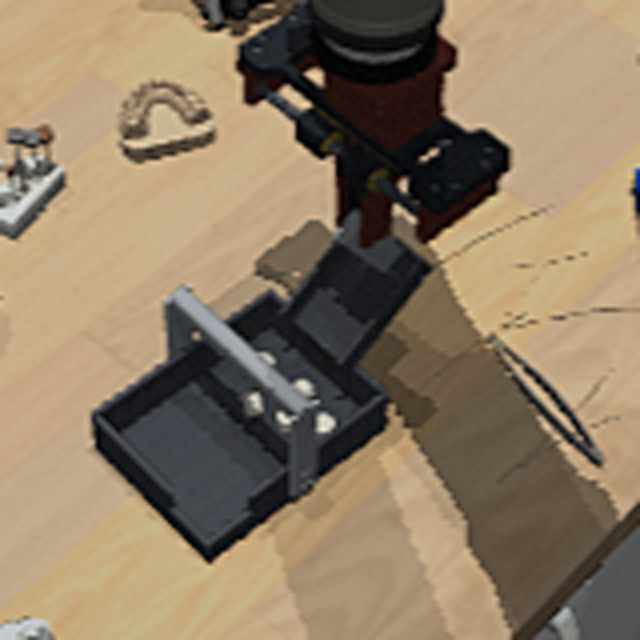

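View pics/w6.png

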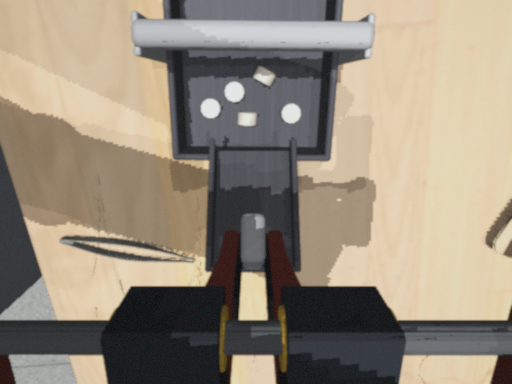

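Request:
{"fn": "apply_moves", "kwargs": {"steps": [0,0,2,0,0.5,0,0,5,0,0.5,0.5,-3,6,0,0.5,1.5,-8,6,0,0.5,2.5,-13,6,0,0.5], "grip_force": 20}}

```text
clock: 15.02
tool_pos: [0.5183, -0.0458, 0.2099]
tool_rot: [0.004, 0.737, 0.676, 0.0]
ft_force: [1.2, -0.2, -1.1]
grip_width: 0.012
```

Request:
{"fn": "apply_moves", "kwargs": {"steps": [1,-5,-1,0,0.5,1.8,-9,-3,0,0.5,2.2,-12,-6,0,0.5,2.2,-12.5,-8,0,0.5,2.2,-12.5,-9,0,0.5]}}

```text
clock: 15.65
tool_pos: [0.5394, -0.1694, 0.1186]
tool_rot: [0.003, 0.738, 0.675, -0.0]
ft_force: [-0.4, 0.2, -1.2]
grip_width: 0.0119
```

```bash
python3 -c "
from h import *
st();cap('wrist','w7');cap('scene','s7');crop('s7',240,120,400,260,5,'s7c')"
```

```text
15.65 q [-0.528  0.679  1.017  1.975 -0.739  0.909  0.789] p [ 0.5394 -0.1694  0.1186] zax [ 0.003 -0.005 -1.   ] yang -0.089 tilt 0.006 F [-0.4  0.2 -1.2] M [-0.02 -0.07 -0.  ] w 0.0119
```

View pics/s7c.png

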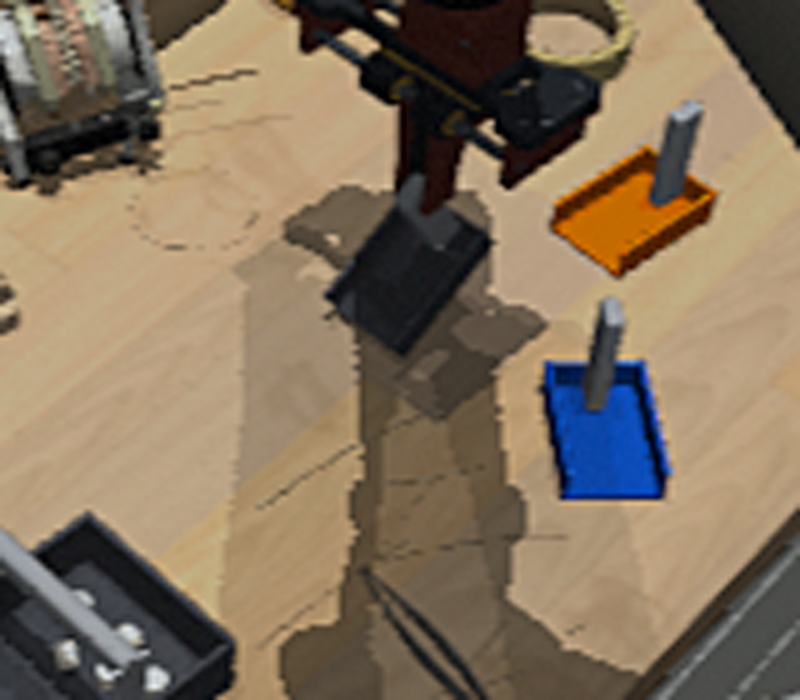

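Request:
{"fn": "apply_moves", "kwargs": {"steps": [0,-0.2,-1.1,0,0.5,-0.1,-1.6,-1.8,0,0.5,-0.2,-2.8,-2.4,0,0.5,-0.3,-3.8,-3.1,0,0.5,-0.4,-4.6,-3.8,0,0.5], "grip_force": 4}}

```text
clock: 16.38
tool_pos: [0.5358, -0.2171, 0.0814]
tool_rot: [0.004, 0.738, 0.675, -0.0]
ft_force: [0.0, -0.2, -0.6]
grip_width: 0.0117
```

Request:
{"fn": "apply_moves", "kwargs": {"steps": [0,-0.3,-0.4,0,0.5,0,-0.6,-0.7,0,0.5,0,-0.6,-0.8,0,0.5,0,-0.6,-0.8,0,0.5]}}

```text
clock: 16.88
tool_pos: [0.536, -0.2219, 0.0738]
tool_rot: [0.004, 0.738, 0.675, -0.0]
ft_force: [0.3, -0.1, 1.0]
grip_width: 0.0118
```

```bash
python3 -c "
from h import *
st();cap('wrist','w8');cap('scene','s8');crop('s8',240,120,400,260,5,'s8c')"
```

```text
16.88 q [-0.371  0.745  0.928  1.963 -0.804  0.848  0.915] p [ 0.536  -0.2219  0.0738] zax [ 0.005 -0.006 -1.   ] yang -0.088 tilt 0.007 F [ 0.3 -0.1  1. ] M [-0.1   0.16 -0.03] w 0.0118
```

View pics/s8c.png

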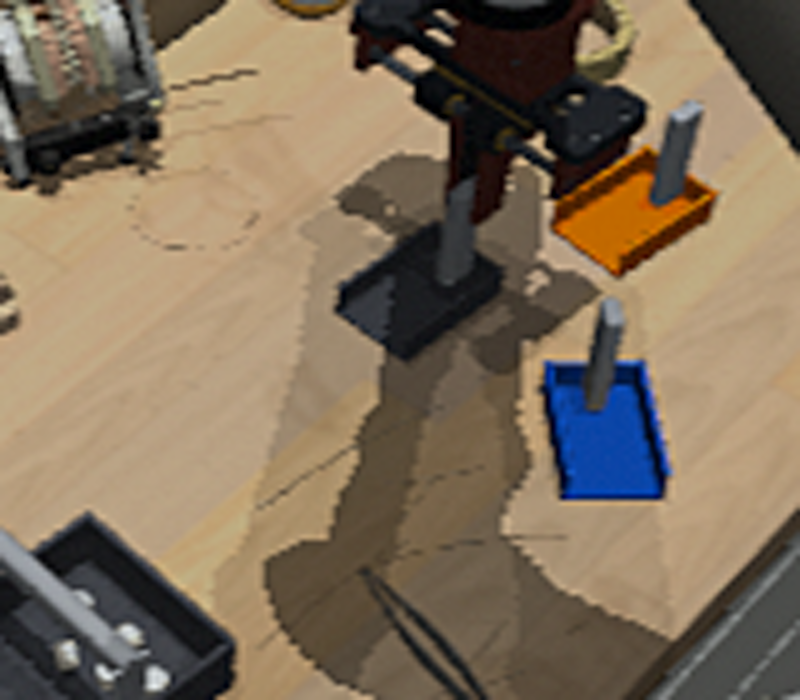

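Request:
{"fn": "apply_moves", "kwargs": {"steps": [0,0,-0.1,0,0.5,0,0,-0.1,0,4,0,0,-0.1,0,4,0,0,4,0,4,0,0,9,0,5]}}

```text
clock: 17.6
tool_pos: [0.5354, -0.2216, 0.164]
tool_rot: [0.003, 0.738, 0.675, -0.001]
ft_force: [0.9, -0.4, -0.5]
grip_width: 0.0463
```

```bash
python3 -c "
from h import *
st();cap('top','t9');cap('scene','s9');crop('s9',190,120,400,300,3.8,'s9c');crop('t9',150,160,380,290,3.4,'t9c')"
```

```text
17.6 q [-0.464  0.641  1.067  1.911 -0.67   0.995  0.82 ] p [ 0.5354 -0.2216  0.164 ] zax [ 0.002 -0.005 -1.   ] yang -0.089 tilt 0.006 F [ 0.9 -0.4 -0.5] M [-0.02 -0.12  0.05] w 0.0463
```

View pics/s9c.png

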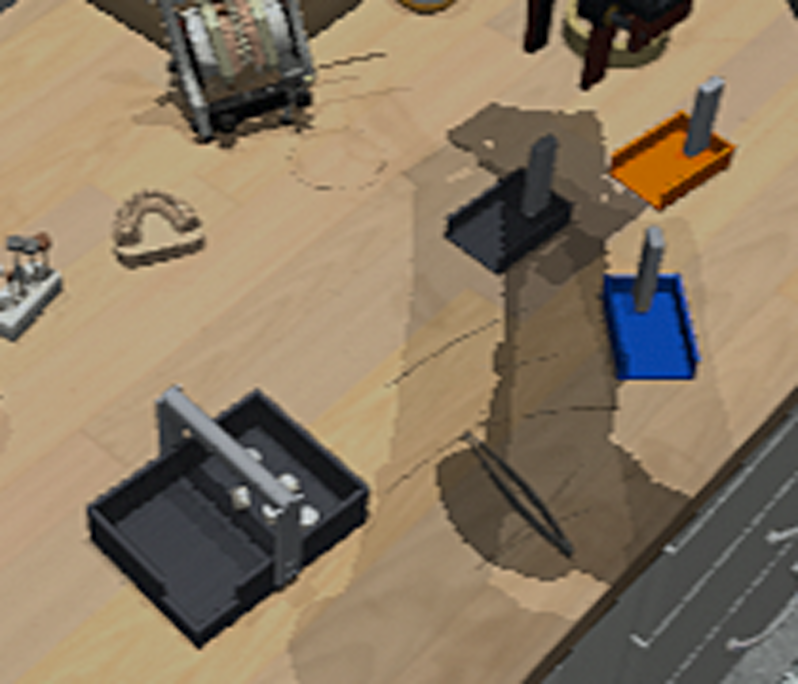

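View pics/t9c.png

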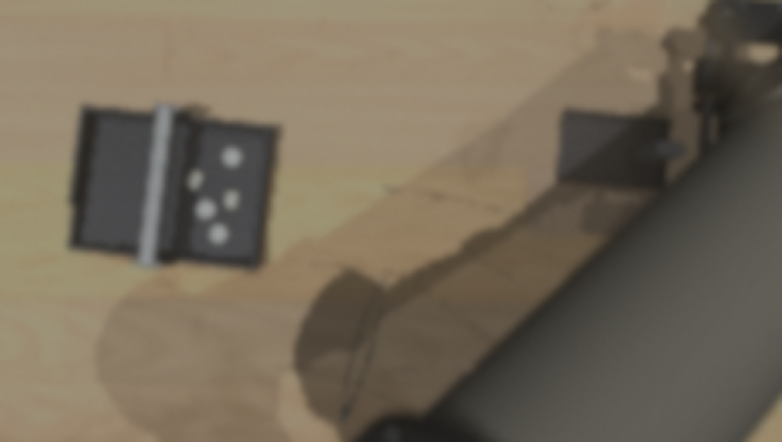

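Request:
{"fn": "apply_moves", "kwargs": {"steps": [-0.3,4,2,-0.17,5,-0.7,9,4,-0.34,5,-1.1,14,6,-0.51,5,-1.5,19,7,-0.68,5,-1.9,24,7,-0.85,5]}}

```text
clock: 18.32
tool_pos: [0.517, 0.0199, 0.2337]
tool_rot: [0.004, 0.951, 0.308, -0.001]
ft_force: [0.4, -0.1, -0.5]
grip_width: 0.0499
```

Request:
{"fn": "apply_moves", "kwargs": {"steps": [-0.4,5,0,-0.18,5,-0.7,10,0,-0.36,5,-1.1,14,0,-0.54,5,-1.4,17.2,0,-0.716,5,-1.4,17.2,0,-0.716,5]}}

```text
clock: 18.95
tool_pos: [0.5025, 0.1927, 0.2327]
tool_rot: [0.003, 0.999, -0.039, -0.003]
ft_force: [-0.2, -0.6, 0.0]
grip_width: 0.0499
```

```bash
python3 -c "
from h import *
st();cap('wrist','w10')"
```

```text
18.95 q [-1.429  0.71   1.436  1.937 -0.754  1.214 -1.362] p [0.5025 0.1927 0.2327] zax [-0.006 -0.006 -1.   ] yang -1.649 tilt 0.008 F [-0.2 -0.6  0. ] M [ 0.03 -0.04  0.04] w 0.0499
```

View pics/w10.png

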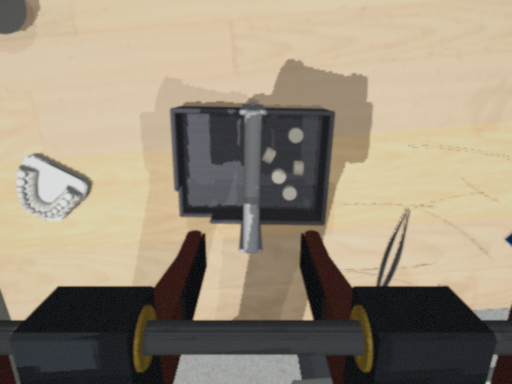

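```bash
python3 -c "
from h import *
crop('w10',160,90,350,265,4.2,'w10c')"
cat > t3.py <<'E'
from sim import *
K=dict(w=.36,reg=.001)
s=robot.observe();q=s['q'];print(info(q))
q=call(q,[(0,0,-4*i,0) for i in range(1,4)],**K);print(info(q))
E
python3 t3.py
```

```text
('q', [-1.427, 0.708, 1.437, 1.938, -0.753, 1.213, -1.36], 'p', [0.503, 0.191, 0.233], 'zax', [-0.006, -0.006, -1.0], 'yang', -1.65)
('q', [-1.313, 0.818, 1.234, 2.039, -0.933, 1.023, -1.247], 'p', [0.503, 0.191, 0.113], 'zax', [-0.006, -0.006, -1.0], 'yang', -1.65)
```

View pics/w10c.png

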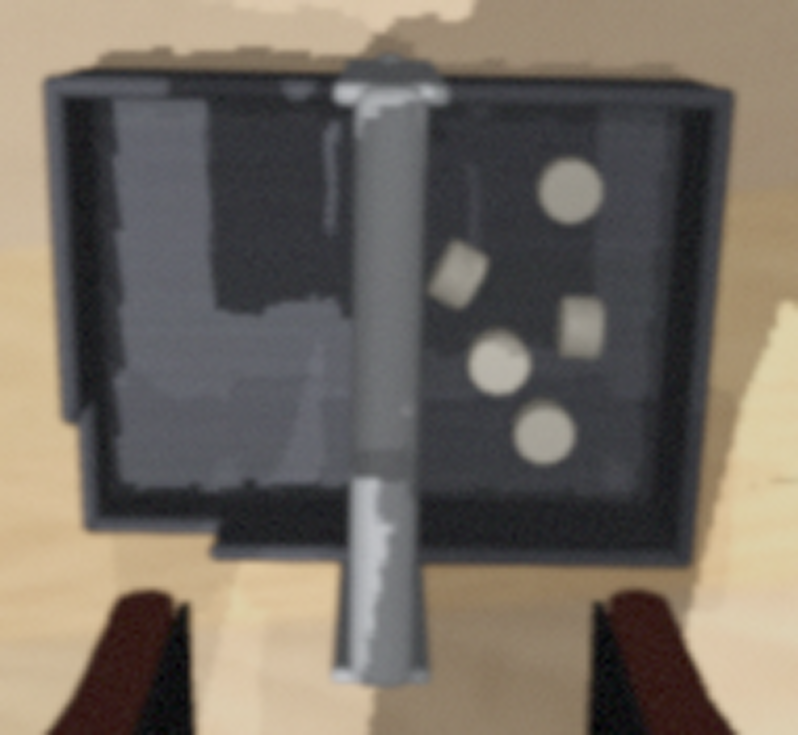

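```bash
python3 -c "
from h import *
c=load('w10')
f=lambda a,b,z:p2w(c,160+a/4.2,90+b/4.2,z)
A,B=f(393,95,.104),f(380,677,.104);print(A,B,(A+B)/2,np.hypot(*(A-B)[:2]),np.arctan2(*(A-B)[[1,0]]))
C=[f(48,80,.04),f(730,95,.04),f(690,562,.04),f(85,528,.022)]
print(*C);print((C[0]+C[2])/2,(C[1]+C[3])/2, [np.arctan2(*(C[1]-C[0])[[1,0]]),np.arctan2(*(C[2]-C[3])[[1,0]])])
"
```

```text
[0.56436722 0.18613572 0.104     ] [0.44259795 0.19845888 0.104     ] [0.50348258 0.1922973  0.104     ] 0.12239123533836986 -0.10085753116852617
[0.56903979 0.26554404 0.04      ] [0.55309481 0.1075827  0.04      ] [0.4355779  0.11854163 0.04      ] [0.45078833 0.27768573 0.022     ]
[0.50230885 0.19204283 0.04      ] [0.50194157 0.19263421 0.031     ] [np.float64(-1.671397905901697), np.float64(-1.6660833449786043)]
```

Request:
{"fn": "apply_moves", "kwargs": {"steps": [0,0,-4,-0.018,5,0,0,-8,-0.018,5,0,0,-11,-0.018,5,0,0,-13.5,-0.018,5,0,0,-13.9,-0.018,5], "grip_force": 50}}

```text
clock: 19.62
tool_pos: [0.5022, 0.1881, 0.0938]
tool_rot: [0.003, 0.999, -0.051, -0.004]
ft_force: [-0.5, -0.3, 1.1]
grip_width: 0.0503
```

```bash
python3 -c "
from h import *
st()"
```

```text
19.62 q [-1.29   0.835  1.197  2.051 -0.963  0.993 -1.247] p [0.5022 0.1881 0.0938] zax [-0.007 -0.006 -1.   ] yang -1.673 tilt 0.009 F [-0.5 -0.3  1.1] M [ 0.02 -0.02 -0.03] w 0.0503
```

Request:
{"fn": "apply_moves", "kwargs": {"steps": [0.1,0.4,0,0,5,0.1,0.4,0,0,0.5,0.1,0.4,0,0,0.5,0.1,0.4,0,0,0.5,0.1,0.4,0,0,0.5], "grip_force": 55}}

```text
clock: 20.25
tool_pos: [0.504, 0.194, 0.0949]
tool_rot: [0.002, 0.999, -0.051, -0.003]
ft_force: [-0.9, 0.8, 3.2]
grip_width: 0.0137
```

Request:
{"fn": "apply_moves", "kwargs": {"steps": [0,0,0.5,0,0.5,0,0,1.5,0,0.5,0,0,3.5,0,0.5,0,0,6,0,0.5,0,0,9,0,0.5]}}

```text
clock: 20.88
tool_pos: [0.5038, 0.1938, 0.1865]
tool_rot: [0.002, 0.999, -0.051, -0.003]
ft_force: [-0.4, -0.6, -3.0]
grip_width: 0.0137
```

```bash
python3 -c "
from h import *
st();cap('scene','s11');crop('s11',170,130,340,310,4,'s11c');cap('wrist','w11')"
```

```text
20.88 q [-1.386  0.749  1.358  1.979 -0.818  1.138 -1.348] p [0.5038 0.1938 0.1865] zax [-0.005 -0.005 -1.   ] yang -1.673 tilt 0.007 F [-0.4 -0.6 -3. ] M [ 0.15 -0.03  0.01] w 0.0137
```

View pics/s11c.png

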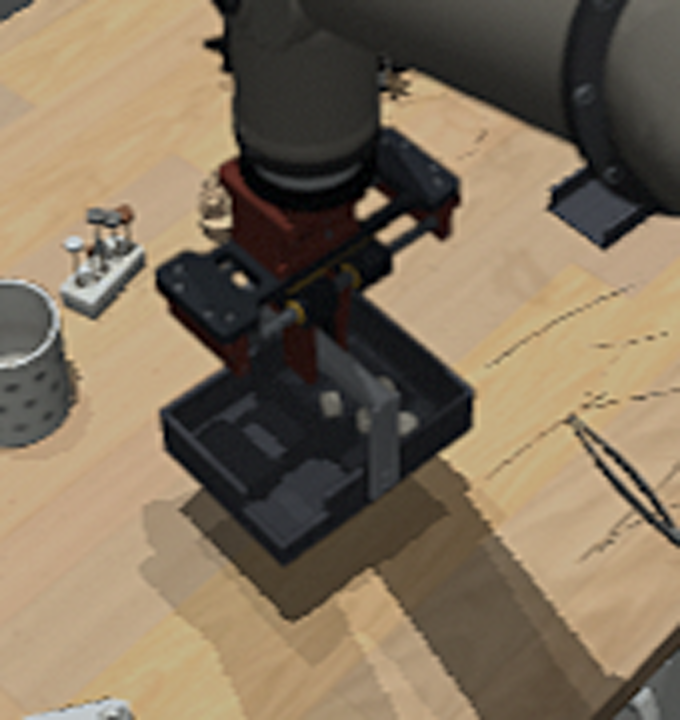

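View pics/w11.png

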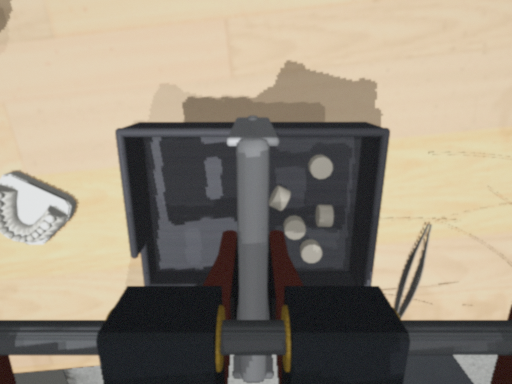

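```bash
cat > t4.py <<'E'
from sim import *
import sys
K=dict(w=.36,reg=.001)
q0=robot.observe()['q']
def rep(q):
    p,R=fk(q);tv=R[:2,2];y=np.arctan2(R[1,1],R[0,1]);t=np.arccos(-R[2,2])
    dh=np.arctan2(-tv[1],-tv[0]);e=(y-2.356-dh+np.pi)%(2*np.pi)-np.pi
    # true corner tilts: lowering along pan x and y
    gx=R[2,1];gy=R[2,0]
    print('p',p.round(3),'r',np.hypot(*p[:2]).round(3),'tilt',t.round(3),'err',e.round(3),'q',q.round(2))
def plan(dx,dy,turn,push,n,zt):
    q=q0
    k=int(np.ceil(max(abs(turn)/.12,zt/5)));k
    i=0
    while i<k:
        m=min(5,k-i);q=call(q,[(dx/k*j,dy/k*j,zt/k*j,turn/k*j) for j in range(1,m+1)],**K);i+=m
    rep(q)
    for _ in range(n):
        q=call(q,[(push[0]*j,push[1]*j,push[2]*j,0) for j in range(1,6)],**K);rep(q)
print('A');plan(0,0,1.23,(0,0,6),8,36)
print('B');plan(0,-19,.87,(0,0,6),8,36)
print('C');plan(0,0,1.23,(4,1.6,4),8,36)
E
python3 t4.py
```

```text
A
p [0.506 0.194 0.548] r 0.542 tilt 0.003 err 0.764 q [-1.52  0.26  1.37  1.41 -0.26  1.67 -0.63]
p [0.499 0.191 0.697] r 0.534 tilt 0.066 err -0.006 q [-1.04  0.15  0.71  1.05 -0.1   1.92 -0.82]
p [0.485 0.186 0.737] r 0.52 tilt 0.147 err -0.03 q [-1.27  0.1   0.93  1.02 -0.09  1.92 -0.83]
p [0.478 0.183 0.775] r 0.512 tilt 0.228 err -0.043 q [-1.51  0.07  1.17  0.97 -0.08  1.92 -0.83]
p [0.476 0.181 0.814] r 0.509 tilt 0.309 err -0.055 q [-1.68  0.06  1.34  0.9  -0.07  1.92 -0.82]
p [0.474 0.18  0.852] r 0.507 tilt 0.39 err -0.071 q [-1.72  0.06  1.4   0.82 -0.08  1.92 -0.82]
p [0.471 0.179 0.89 ] r 0.504 tilt 0.471 err -0.089 q [-1.69  0.06  1.37  0.74 -0.09  1.92 -0.82]
p [0.468 0.178 0.927] r 0.5 tilt 0.55 err -0.112 q [-1.61  0.06  1.3   0.66 -0.1   1.92 -0.82]
p [0.462 0.175 0.962] r 0.494 tilt 0.627 err -0.137 q [-1.52  0.07  1.23  0.57 -0.11  1.92 -0.82]
B
p [0.506 0.004 0.548] r 0.506 tilt 0.003 err 0.764 q [-1.45  0.05  1.43  1.48 -0.05  1.65 -0.83]
p [0.501 0.004 0.705] r 0.501 tilt 0.077 err -0.02 q [-1.11  0.08  1.11  1.11 -0.07  1.92 -0.83]
p [0.499 0.004 0.742] r 0.4
[... 832 characters left out ...]
 -0.16  1.92 -0.82]
p [0.697 0.272 0.647] r 0.749 tilt 0.123 err -0.018 q [-0.58  0.57  0.35  0.56 -0.2   1.92 -0.82]
p [0.742 0.29  0.651] r 0.796 tilt 0.194 err -0.03 q [-0.55  0.66  0.39  0.39 -0.27  1.92 -0.82]
p [0.772 0.303 0.658] r 0.83 tilt 0.26 err -0.041 q [-0.53  0.74  0.5   0.25 -0.4   1.92 -0.82]
p [0.783 0.307 0.668] r 0.841 tilt 0.31 err -0.049 q [-0.58  0.8   1.19  0.24 -1.03  1.92 -0.74]
p [0.793 0.312 0.678] r 0.853 tilt 0.361 err -0.059 q [-0.58  0.81  1.29  0.24 -1.13  1.88 -0.74]
p [0.804 0.317 0.688] r 0.865 tilt 0.413 err -0.07 q [-0.58  0.8   1.29  0.24 -1.13  1.83 -0.74]
p [0.816 0.322 0.698] r 0.878 tilt 0.466 err -0.083 q [-0.58  0.8   1.29  0.24 -1.13  1.78 -0.74]
```

```bash
sed -i 's/^    gx=.*/    e=np.arctan2(R[2,0],R[2,1])-np.pi\/4/' t4.py; sed -i "/^print('A')/,\$d" t4.py; cat >> t4.py <<'E'
for push in [(1,.4,6),(2,.8,5),(3,1.2,5)]:
    print(push);plan(0,0,1.2,push,8,36)
print('left');plan(-6,10,1.45,(1,.6,6),8,36)
E
python3 t4.py
```

```text
(1, 0.4, 6)
p [0.506 0.194 0.548] r 0.542 tilt 0.003 err -0.764 q [-1.52  0.26  1.37  1.41 -0.26  1.67 -0.65]
p [0.531 0.204 0.691] r 0.569 tilt 0.065 err 0.031 q [-0.86  0.21  0.54  0.97 -0.12  1.92 -0.85]
p [0.534 0.206 0.729] r 0.572 tilt 0.147 err 0.048 q [-0.88  0.2   0.57  0.9  -0.12  1.92 -0.85]
p [0.538 0.207 0.767] r 0.576 tilt 0.228 err 0.053 q [-0.89  0.2   0.59  0.83 -0.13  1.92 -0.85]
p [0.541 0.209 0.805] r 0.58 tilt 0.308 err 0.055 q [-0.88  0.2   0.6   0.74 -0.14  1.92 -0.85]
p [0.543 0.21  0.841] r 0.582 tilt 0.387 err 0.057 q [-0.86  0.21  0.6   0.66 -0.15  1.92 -0.85]
p [0.544 0.21  0.877] r 0.583 tilt 0.464 err 0.058 q [-0.84  0.22  0.6   0.57 -0.17  1.92 -0.85]
p [0.543 0.21  0.911] r 0.582 tilt 0.538 err 0.058 q [-0.82  0.23  0.61  0.49 -0.2   1.92 -0.85]
p [0.54  0.209 0.942] r 0.579 tilt 0.61 err 0.059 q [-0.8   0.24  0.63  0.41 -0.24  1.92 -0.85]
(2, 0.8, 5)
p [0.506 0.194 0.548] r 0.542 tilt 0.003 err -0.764 q [-1.52  0.26  1.37  1.41 -0.26  1.67 -0.65]
p [0.569 0.219 0.679] r 0.61 tilt 0.063 err 0.027 q [-0.74  0.29  0.44  0.89 -0.13  1.92 -0.85]
p [0.595 0
[... 1725 characters left out ...]
0.98 -0.12  1.92 -0.81]
p [0.479 0.312 0.73 ] r 0.571 tilt 0.148 err 0.01 q [-1.09  0.2   0.58  0.9  -0.12  1.92 -0.81]
p [0.485 0.314 0.767] r 0.578 tilt 0.229 err 0.013 q [-1.09  0.2   0.58  0.82 -0.13  1.92 -0.81]
p [0.49  0.316 0.805] r 0.583 tilt 0.309 err 0.014 q [-1.07  0.21  0.58  0.74 -0.14  1.92 -0.81]
p [0.494 0.317 0.841] r 0.587 tilt 0.388 err 0.015 q [-1.04  0.22  0.58  0.65 -0.16  1.92 -0.8 ]
p [0.496 0.317 0.876] r 0.589 tilt 0.464 err 0.015 q [-1.02  0.23  0.58  0.56 -0.18  1.92 -0.8 ]
p [0.497 0.316 0.909] r 0.589 tilt 0.539 err 0.014 q [-0.99  0.24  0.59  0.47 -0.21  1.92 -0.8 ]
p [0.495 0.314 0.941] r 0.586 tilt 0.61 err 0.014 q [-0.97  0.25  0.6   0.39 -0.25  1.92 -0.8 ]
```

Request:
{"fn": "apply_moves", "kwargs": {"steps": [-0.2,0.3,2,0.06,0.5,-0.6,1,5,0.18,0.5,-1.1,1.8,8,0.3,0.5,-1.6,2.6,11,0.42,0.5,-2.1,3.4,14,0.54,0.5]}}

```text
clock: 21.6
tool_pos: [0.4823, 0.228, 0.3251]
tool_rot: [0.003, 0.976, 0.219, -0.002]
ft_force: [-0.3, 0.2, -3.7]
grip_width: 0.0136
```

Request:
{"fn": "apply_moves", "kwargs": {"steps": [-0.5,0.8,3,0.12,0.5,-1,1.6,6,0.24,0.5,-1.5,2.4,9,0.36,0.5,-2,3.2,12,0.48,0.5,-2.5,4,15,0.6,0.5]}}

```text
clock: 22.22
tool_pos: [0.4574, 0.2678, 0.475]
tool_rot: [0.003, 0.867, 0.498, -0.001]
ft_force: [-0.1, 0.8, -3.5]
grip_width: 0.0135
```

Request:
{"fn": "apply_moves", "kwargs": {"steps": [-0.5,0.8,2.5,0.12,0.5,-1,1.6,4.5,0.22,0.5,-1.4,2.6,6.5,0.29,0.5,-1.4,2.6,7,0.31,0.5,-1.4,2.6,7,0.31,0.5]}}

```text
clock: 22.85
tool_pos: [0.4441, 0.2932, 0.5441]
tool_rot: [0.004, 0.782, 0.623, -0.001]
ft_force: [-0.2, 1.1, -3.8]
grip_width: 0.0134
```

```bash
cat >> h.py <<'E'
def pt(R):
    print('pan tilt',np.arccos(-R[2,2]).round(3),'diag err',(np.arctan2(R[2,0],R[2,1])-np.pi/4).round(3))
E
python3 -c "
from h import *
s,R=st();pt(R);cap('scene','s12');cap('wrist','w12')"
```

```text
22.85 q [-1.762  0.194  1.309  1.438 -0.181  1.652 -0.697] p [0.4441 0.2932 0.5441] zax [ 0.003 -0.006 -1.   ] yang -0.224 tilt 0.007 F [-0.2  1.1 -3.8] M [-0.05 -0.02 -0.  ] w 0.0134
pan tilt 0.007 diag err -1.666
```

View pics/s12.png

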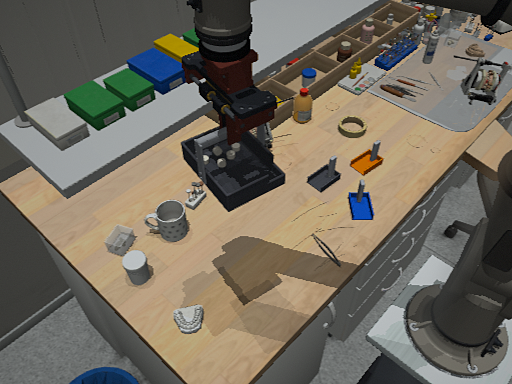

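View pics/w12.png

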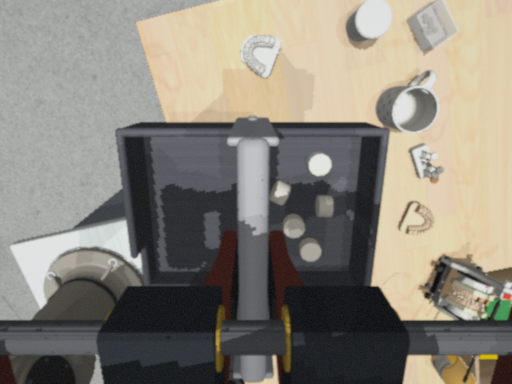

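Request:
{"fn": "apply_moves", "kwargs": {"steps": [1,0.6,5,0,0.5,2,1.2,10,0,0.5,3,1.8,15,0,0.5,4,2.4,20,0,0.5,5,3,25,0,0.5]}}

```text
clock: 23.58
tool_pos: [0.4771, 0.3116, 0.6856]
tool_rot: [0.006, 0.781, 0.623, 0.028]
ft_force: [-0.0, 0.0, -3.9]
grip_width: 0.0138
```

Request:
{"fn": "apply_moves", "kwargs": {"steps": [1,0.6,6,0,0.5,2,1.2,12,0,0.5,3,1.8,18,0,0.5,4,2.4,24,0,0.5,5,3,30,0,0.5]}}

```text
clock: 24.2
tool_pos: [0.4589, 0.3136, 0.7534]
tool_rot: [0.014, 0.777, 0.622, 0.096]
ft_force: [-0.7, -1.0, -4.2]
grip_width: 0.0139
```

```bash
python3 -c "
from h import *
s,R=st();pt(R);cap('scene','s13');cap('wrist','w13')"
```

```text
24.2 q [-1.408  0.193  0.959  0.913 -0.18   1.915 -0.772] p [0.4589 0.3136 0.7534] zax [ 0.166  0.098 -0.981] yang -0.23 tilt 0.194 F [-0.7 -1.  -4.2] M [-0.19  0.3  -0.03] w 0.0139
pan tilt 0.194 diag err -0.03
```

View pics/w13.png

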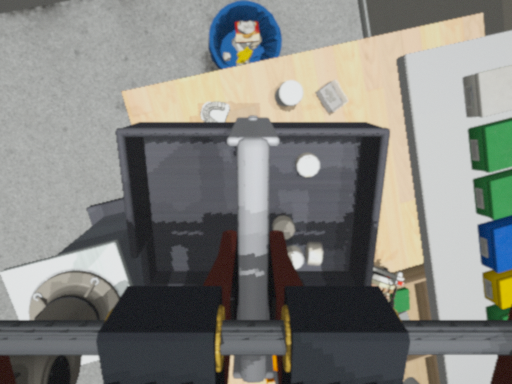

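Request:
{"fn": "apply_moves", "kwargs": {"steps": [1,0.6,6,0,0.5,2,1.2,12,0,0.5,3,1.8,18,0,0.5,4,2.4,24,0,0.5,5,3,30,0,0.5]}}

```text
clock: 24.92
tool_pos: [0.4502, 0.3138, 0.809]
tool_rot: [0.022, 0.771, 0.618, 0.153]
ft_force: [-0.0, -0.4, -3.5]
grip_width: 0.0136
```

Request:
{"fn": "apply_moves", "kwargs": {"steps": [1,0.6,6,0,0.5,2,1.2,12,0,0.5,3,1.8,18,0,0.5,4,2.4,24,0,0.5,5,3,30,0,0.5]}}

```text
clock: 25.55
tool_pos: [0.4237, 0.3131, 0.8804]
tool_rot: [0.037, 0.757, 0.612, 0.226]
ft_force: [-0.0, 0.1, -3.0]
grip_width: 0.0139
```

```bash
python3 -c "
from h import *
s,R=st();pt(R);cap('scene','s14');cap('wrist','w14')"
```

```text
25.55 q [-1.178  0.085  0.425  0.697  0.078  1.916 -0.93 ] p [0.4237 0.3131 0.8804] zax [ 0.388  0.221 -0.895] yang -0.266 tilt 0.463 F [-0.   0.1 -3. ] M [-0.4   0.68  0.02] w 0.0139
pan tilt 0.463 diag err -0.056
```

View pics/w14.png

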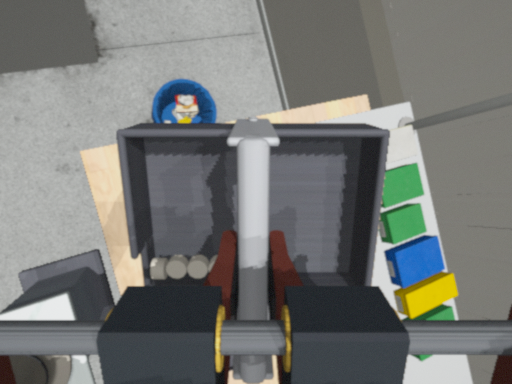

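View pics/s14.png

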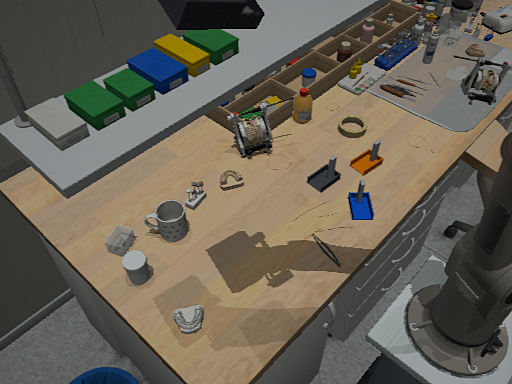

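Request:
{"fn": "apply_moves", "kwargs": {"steps": [1,0.6,6,0,0.5,2,1.2,12,0,0.5,3,1.8,18,0,0.5,4,2.4,24,0,0.5]}}

```text
clock: 26.15
tool_pos: [0.4047, 0.3138, 0.9472]
tool_rot: [0.056, 0.737, 0.605, 0.295]
ft_force: [0.2, 1.5, -3.9]
grip_width: 0.014
```

```bash
python3 -c "
from h import *
s,R=st();pt(R)"
cat > t5.py <<'E'
from sim import *
K=dict(w=.36,reg=.001)
q=robot.observe()['q'];print(info(q))
for k in range(4):
    q=call(q,[(0,0,-5*i,0) for i in range(1,6)],**K);print(info(q))
E
python3 t5.py
```

```text
26.15 q [-1.41   0.077  0.616  0.574  0.14   1.916 -0.918] p [0.4047 0.3138 0.9472] zax [ 0.504  0.274 -0.819] yang -0.296 tilt 0.611 F [ 0.2  1.5 -3.9] M [-0.42  1.05  0.13] w 0.014
pan tilt 0.611 diag err -0.091
('q', [-1.41, 0.077, 0.616, 0.574, 0.14, 1.916, -0.918], 'p', [0.405, 0.314, 0.947], 'zax', [0.504, 0.274, -0.819], 'yang', -0.296)
('q', [-1.457, -0.291, 0.338, 1.51, 0.437, 1.392, -1.269], 'p', [0.405, 0.314, 0.697], 'zax', [0.504, 0.274, -0.819], 'yang', -0.296)
('q', [-1.401, -0.313, 0.348, 2.061, 0.529, 0.896, -1.472], 'p', [0.405, 0.314, 0.447], 'zax', [0.504, 0.274, -0.819], 'yang', -0.296)
('q', [-1.32, 0.022, 0.396, 2.418, 1.073, 0.272, -2.113], 'p', [0.407, 0.314, 0.209], 'zax', [0.51, 0.273, -0.816], 'yang', -0.3)
('q', [-0.294, 0.57, -0.761, 2.433, 1.781, 0.728, -2.623], 'p', [0.398, 0.265, 0.031], 'zax', [0.479, 0.078, -0.874], 'yang', -0.076)
```

Request:
{"fn": "apply_moves", "kwargs": {"steps": [0.2,0.1,-1.5,0,0.5,0.8,0.3,-4.5,0,0.5,1.6,0.6,-8.5,0,0.5,2.4,0.9,-12.5,0,0.5,3.2,1.2,-16.5,0,0.5]}}

```text
clock: 26.78
tool_pos: [0.4356, 0.325, 0.7813]
tool_rot: [0.053, 0.736, 0.607, 0.296]
ft_force: [1.4, -0.1, -3.3]
grip_width: 0.0135
```

Request:
{"fn": "apply_moves", "kwargs": {"steps": [0.8,0.3,-4,0,0.5,1.6,0.6,-8,0,0.5,2.4,0.9,-12,0,0.5,3.2,1.2,-16,0,0.5,4,1.5,-20,0,0.5]}}

```text
clock: 27.4
tool_pos: [0.4755, 0.3393, 0.5808]
tool_rot: [0.053, 0.737, 0.606, 0.296]
ft_force: [0.9, 0.4, -3.7]
grip_width: 0.0134
```

Request:
{"fn": "apply_moves", "kwargs": {"steps": [0.8,0.3,-4,0,0.5,1.4,0.5,-7,0,0.5,1.8,0.6,-9,0,0.5,2,0.7,-10,0,0.5,2,0.7,-10,0,0.5]}}

```text
clock: 28.02
tool_pos: [0.4947, 0.3472, 0.4833]
tool_rot: [0.054, 0.736, 0.606, 0.297]
ft_force: [0.1, -0.5, -4.0]
grip_width: 0.0138
```

```bash
python3 -c "
from h import *
s,R=st();pt(R);cap('scene','s15');cap('wrist','w15');cap('top','t15')"
```

```text
28.02 q [-1.479 -0.161  0.594  1.865  0.388  0.858 -1.229] p [0.4947 0.3472 0.4833] zax [ 0.502  0.281 -0.818] yang -0.292 tilt 0.612 F [ 0.1 -0.5 -4. ] M [-0.58  0.89 -0.05] w 0.0138
pan tilt 0.612 diag err -0.083
```

View pics/s15.png

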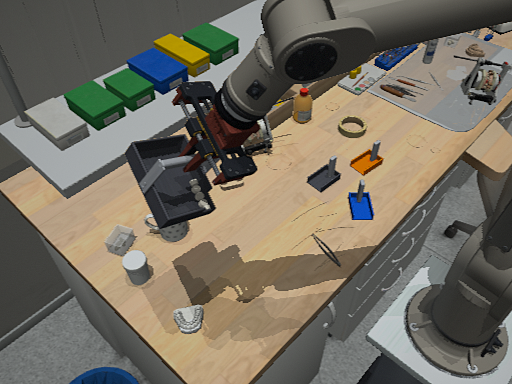

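View pics/w15.png

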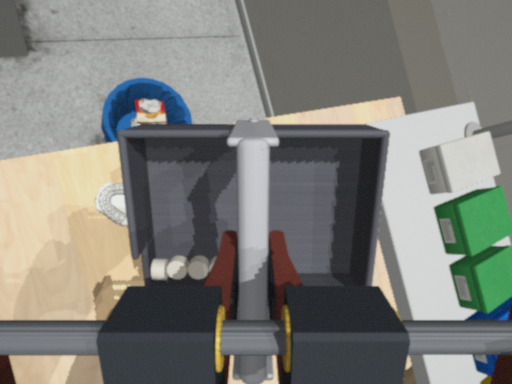

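View pics/t15.png

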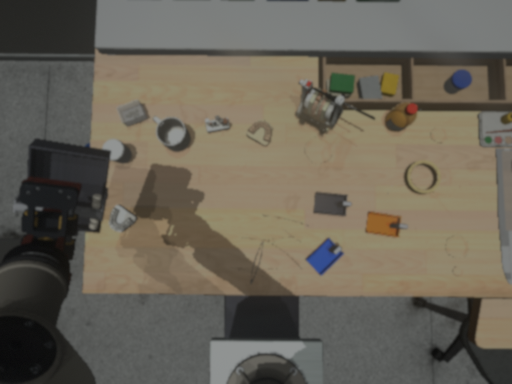

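```bash
python3 -c "
from h import *
crop('s15',110,120,240,240,6,'s15c');crop('w15',115,220,265,320,5,'w15c')"
```

```text
(no output)
```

View pics/s15c.png

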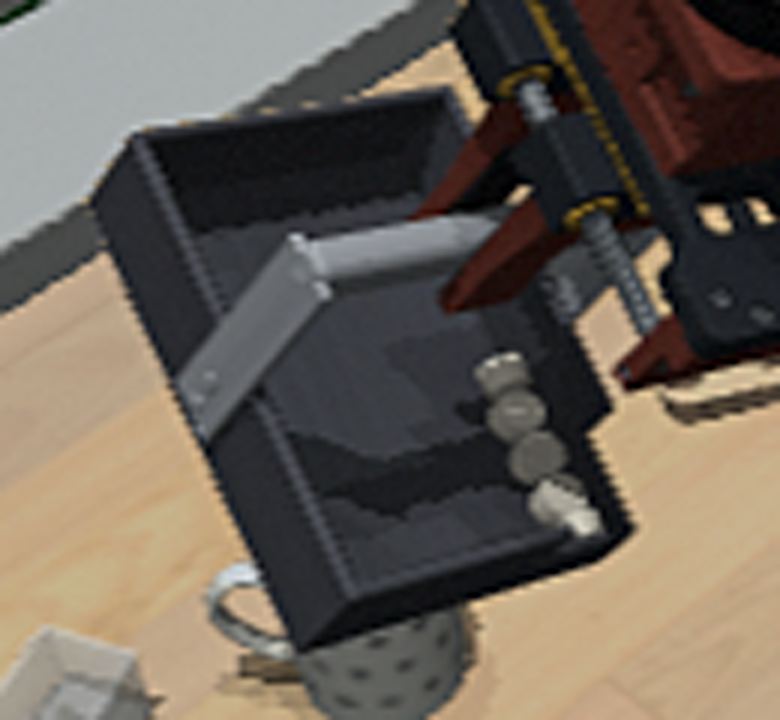

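View pics/w15c.png

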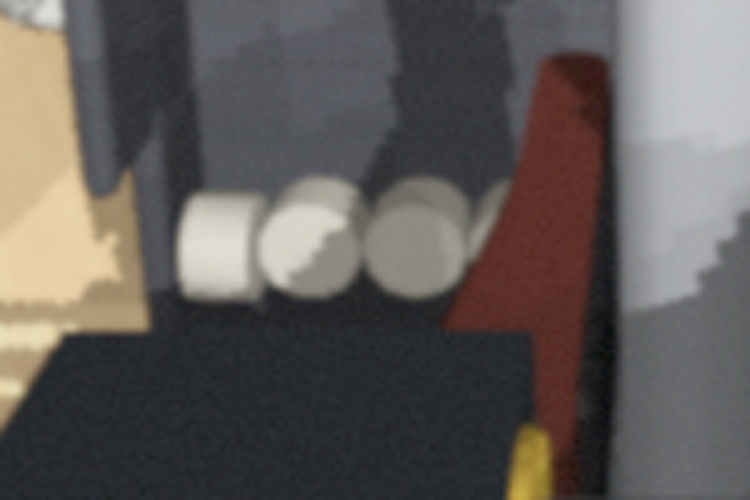

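Request:
{"fn": "apply_moves", "kwargs": {"steps": [0,0,0,0,0.5,1.5,5,0,0,0.5,0,0,0,0,0.5,0,0,0,0,0.5,0,0,0,0,0.5], "grip_force": 60}}

```text
clock: 28.8
tool_pos: [0.4946, 0.3482, 0.4851]
tool_rot: [0.053, 0.735, 0.606, 0.298]
ft_force: [-0.9, 0.0, -4.7]
grip_width: 0.0137
```

```bash
python3 -c "
from h import *
s,R=st();pt(R);cap('scene','s16');crop('s16',110,120,240,240,6,'s16c')"
```

```text
28.8 q [-1.495 -0.166  0.605  1.864  0.395  0.86  -1.235] p [0.4946 0.3482 0.4851] zax [ 0.503  0.284 -0.816] yang -0.292 tilt 0.616 F [-0.9  0.  -4.7] M [-0.58  0.94 -0.06] w 0.0137
pan tilt 0.616 diag err -0.081
```

View pics/s16c.png

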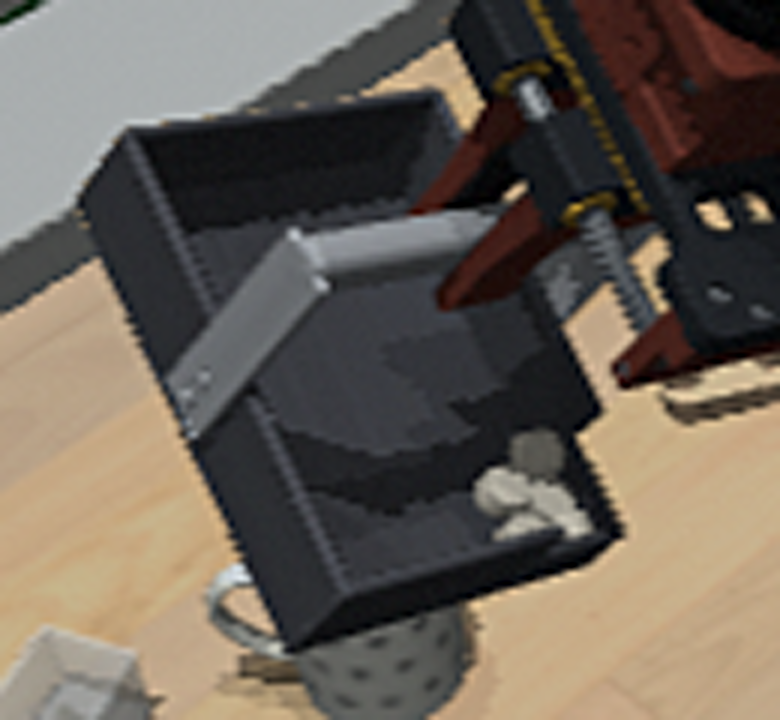

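Request:
{"fn": "apply_moves", "kwargs": {"steps": [0,0,0,0,0.5,0,0,0,0,0.5,0,0,0,0,0.5,0,0,0,0,0.5,0,0,0,0,0.5]}}

```text
clock: 29.48
tool_pos: [0.4945, 0.348, 0.4845]
tool_rot: [0.054, 0.735, 0.607, 0.298]
ft_force: [-0.5, 0.9, -3.8]
grip_width: 0.0135
```

```bash
python3 -c "
from h import *
s,R=st();pt(R);cap('scene','s17');cap('wrist','w17');cap('top','t17')
crop('s17',175,185,220,220,14,'s17c');crop('w17',115,220,265,320,5,'w17c')"
```

```text
29.48 q [-1.495 -0.165  0.605  1.865  0.396  0.86  -1.235] p [0.4945 0.348  0.4845] zax [ 0.503  0.283 -0.817] yang -0.292 tilt 0.615 F [-0.5  0.9 -3.8] M [-0.65  0.91 -0.03] w 0.0135
pan tilt 0.615 diag err -0.082
```

View pics/s17c.png

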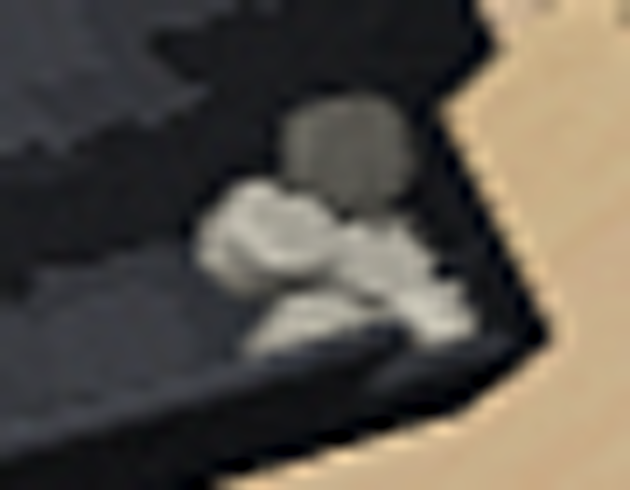

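View pics/w17c.png

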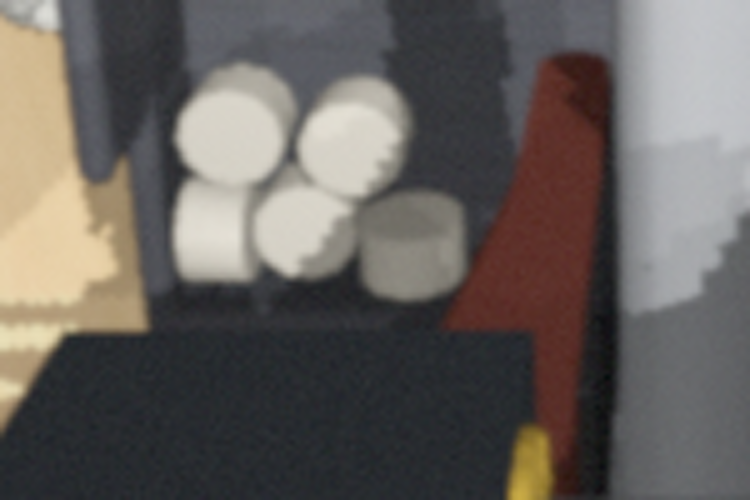

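View pics/s17.png

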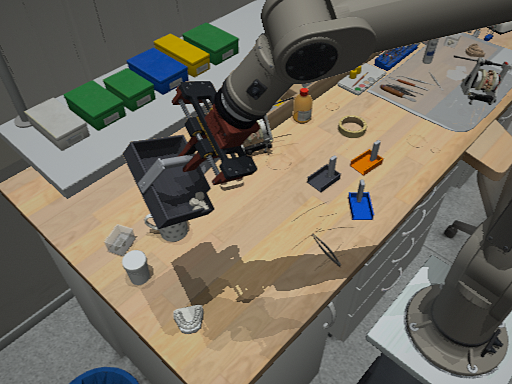

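View pics/t17.png

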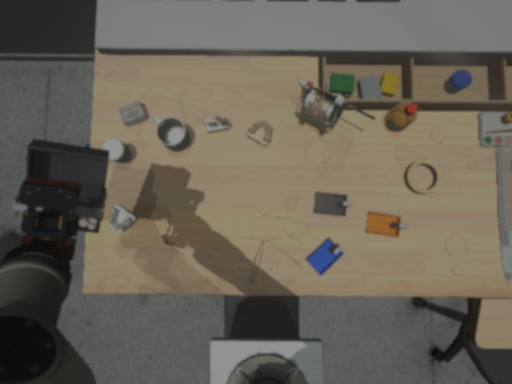

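```bash
python3 -c "
from h import *
s=robot.observe();print(abs(s['dq']).max());print(robot.close_job())"
```

```text
0.0019988504677252213
the job is handed in; nothing more can be done
None
```

The job is done and was handed in at about 29.6 s.

- **Tray:** I carried it level to the pan and loosened the grip, so it swung mouth-down about its own grip. All three ingots landed beside the two already in the pan. I set the tray back on the bench, upright and empty, near where it started but turned.
- **Pan:** I lifted it by its bar. The moves can't tilt the tool directly, so I tilted the pan by pushing the arm past its upward reach limit. I then brought it down to hold it above the bench. The ingots first lined up along one wall, so I gave the pan one short sideways shake, and they packed into the corner.

**Last checks:**
- The wrist picture shows five ingots together in the cut-down corner, in two rows. The scene picture showed the same cluster before and after a hold of about 0.6 s.
- Pan tilt is 0.615 rad, about 0.08 rad off the exact diagonal, so the x side is slightly lower than the y side.
- The arm is still (joint speeds under 0.002 rad/s) and grips the bar at 60 N.
- In the top and scene pictures, both jaw models and the blue and orange trays are where they started.

Some ingots rest on edge rather than flat. No check failed.

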